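# Check a telescoping gauge against a straightedge

### The arm

A 7-joint arm with a two-finger parallel gripper is mounted at the origin on the work surface. World frame = base frame: x ahead of the robot, y to its left, z up, the work surface at z = 0. Lengths are in m, angles in rad, forces in N, time in s.
With the tool pointing down it reaches from about 0.4 to 0.85 m from the base axis. Payload 4.5 kg.
Tool frame: the origin (TCP) lies midway between the tips of the shut fingers; the grasp point (between the pads) lies 19 mm behind it; z points along the fingers, y is the direction in which the jaws open and shut (so a half turn about z gives the same grasp; the last joint's range is limited). The gripper opens to 88 mm and grips with 3 to 60 N. Pads are 18 mm wide; open, the fingers measure 123 mm over their backs; the gripper's body (75 mm by 187 mm) begins 45 mm behind the grasp point.
Start: joints at [-1.198, 0.689, -0.195, 1.565, 0.157, 0.902, -0.215], TCP at [0.208, 0.59, 0.208] pointing down, gripper open.
Joint ranges: [-3.01, 3.01], [-0.46, 2.08], [-1.47, 1.51], [0.13, 2.56], [-1, 4.14], [0.04, 2.09], [-2.66, 2.66]. Speed limits (rad/s): [2.57, 2.57, 3.14, 3.14, 3.14, 3.14, 3.14].

### API

Orientations are given as a unit quaternion [x, y, z, w].
In Python, from plant import get_state, snapshot, finish_job, find_in gives the robot as it stands.
- The arm moves only by the shell command python3 -m creep 'ROWS' [OPENING] [FORCE]. ROWS is JSON, one flat list of numbers, 6 for each row, row after row: the shift along the tool's x, y, z in mm, then the turn, a rotation vector about the tool's x, y, z in degrees. In form: [tx, ty, tz, wx, wy, wz, tx, ty, tz, wx, wy, wz, ...]. A call has 1 to 5 rows; each row shifts and turns the pose as measured when the row begins, along the tool's axes as they then stand; what a row does not reach is not made up. A row lasts 1/12 s, in which the tool goes at most 41.7 mm and 7.16 degrees, less where a joint would pass 70% of its speed; a pose out of reach is approached as far as the arm can. A call is refused whole if a number of a shift passes 41.7 or a number of a turn 7.16, either way. A call with a gripper value outside its range is refused whole. OPENING is the finger opening in mm, from 0 to 88.1, set as the call begins (- or left out, the last holds). The fingers move at their own pace and stop on an object; FORCE is the grip in N (left out, the last holds). Time passes only in rows, so rows that do not move let the fingers close. It gives the time, the measured TCP pose, the force and the opening at its end, in the units of the state.
- get_state(): the state, without advancing time (a new reading comes with each control period).
- snapshot(name): name is "scene" or "top"; returns a dict with "color" (480x640x3 uint8, red, green, blue), "intrinsics" (3x3 intrinsics, pixels), "extrinsics" (4x4, takes a point from world to camera coordinates). Camera axes: x right, y down, z forward; pixel columns grow to the right and rows downward; lengths in m; the calibration is good to about 2 mm. A picture is of the moment at which its call begins. There is no depth.
- finish_job(): hands the job in, once; it reports no verdict.
Trained networks look in the newest picture that a camera, given by its name, has taken for a name from the list of things; names that differ only in an ending like _2 or _b are one class to them, and where a whole thing is asked for, a point or a joint stands for the part that bears it (a point fixed in the world has none). Each returns a list of dicts, best first, with "score" (0 to 1); they miss things now and then, are a little off and sometimes report something else, mostly with a low value. They report only what shows in the picture. A call takes as long as a camera call.
- find_in(thing, camera): "xy" ([column, row] in pixels, amid what is visible of it).
The state is a dict: "clock": time; "q": joint angles; "qd": joint speeds; "joint_torque": joint torques, N m; "tool_pos": TCP position; "eef_rot": TCP orientation; "contact_force": force on the tool from outside, world axes, zero at the start; "moment": the same for the moment, N m; "opening": opening from 0.0 (shut) to 1.0 (fully open).
Only numpy, scipy, OpenCV 4.12 (cv2) and the standard library are available. Lean on these libraries where they do the work, as an engineer would, in place of code of your own. Each camera call takes 0.05 s, during which the arm holds its last target.

### The job

Check the reach of the used telescoping gauge: lay the loose aluminium straightedge flat on the table, flush along the long side of the gauge's base plate on the side where the pointer sticks out, so that it lies beneath the pointer's whole travel, and let go of it. Then squeeze the gauge's side button fully in, pull the black head out past the first stop to the second stop at the end of its travel, and finish while still holding it there fully extended (it springs back if let go), with the straightedge still flush. Leave the other tools where they lie.

Things in the scene. Friction and masses are not known exactly. Their poses are not given: they have to be found in the camera images.
- gauge: Telescoping gauge fixed to the table: steel base plate 340 (own x) x 80 (own y) x 10 mm high; origin at the centre of its underside. The head pulls out along own +x; the straightedge belongs against the -y long side (y = -40 mm), the pointer's side. Tube on feet, 36 mm wide, 60 high, at x -160 to -30 on the centreline; low latch rail (20 high, y -2 to 8) at x 5 to 131. Highest point 64 mm.
- head_grip (a point): Grip centre of the black head, on the button's axis: gauge x 0, y 0, height 44 mm when home. Head block: 30 mm wide (y), 24 to 64 mm above the table, from 18 mm behind to 45 mm ahead of this point (gauge x). A steel button 20 mm across stands 8 mm out of its +y side here: 38 mm across both, 31 pressed. Fingers closing across gauge y here squeeze it in.
- pointer_tip (a point): Tip of the thin steel pointer on the head's -y side: 40 mm ahead of head_grip in gauge x, at gauge y = -46 mm and 28 mm above the table, so it overhangs the base's long side by 6 mm. It moves with the head, 6 mm above the straightedge's top face.
- carriage (a joint): How far the head is pulled out, m: 0 home (start), 0.06 first stop, 0.12 second stop (end of travel). Locked at home (1.5 mm play) until the button is in by 5 mm; locks again at the first stop unless the button is kept in. A return spring pulls it back, 2.4 N at home to 3.8 N at the second stop, where nothing locks.
- button (a joint): How far the side button is pushed in, m: 0 out, 0.007 fully in; spring 3.2 N at first to 8.8 N fully in; unlocks beyond 0.005. A grip of about 25 N holds it in and pulls the head.
- rule: Loose aluminium straightedge, a plain bar 300 (own x) x 25 (own y) x 22 mm high with tick marks on top, about 0.22 kg; origin at the centre of its underside. Both long sides are alike. It is 12 mm higher than the gauge's base, so it can be set down gripped across its 25 mm with the fingertips above the base.
- rule_a (a point): Point on the straightedge's centreline, at mid height, 140 mm from its middle towards its own -x end.
- rule_b (a point): The same, 140 mm from its middle towards its own +x end.
- tin: Bystander, to be left alone: open steel tin, 80 mm across, 115 mm tall, upright; origin at the centre of its underside.
- ratchet: Bystander, to be left alone: wrench lying flat, about 180 mm long; origin on its underside near the middle.
- screwdriver: Bystander, to be left alone: screwdriver lying flat, about 200 mm long; origin on its underside near the middle.
- jar: Bystander, to be left alone: glass jar with a steel cap, 64 mm across, 85 mm tall; origin at the centre of its underside.
- socket: Bystander, to be left alone: plain steel socket standing on end, 32 mm across, 38 mm tall; origin at the centre of its underside.

How it is judged:
By the outcome, as a careful person would: the job done as asked, in the order asked, and still so for the second after the job is handed in, while the arm keeps its last pose, push and grip.
It also fails if it takes over 64 s, if anything falls off the work surface, if the arm or the gripper's body presses on something with over 40 N, if the wrist force passes 120 N, or if a joint passes its speed limit or range.

## Working session

There is one attempt and no reset: what is moved stays moved. The work goes in short steps, Python scripts to look and compute and a shell command to move; the robot and the scene stay as the last step left them, time stands still between calls to the robot, and variables do not carry over. Pictures are saved under pics/ and viewed, and the job is handed in when it is done.

```bash
ls; mkdir -p pics; python3 - <<'E'
from plant import *
import cv2
s=get_state();print(s)
for n in("scene","top"):
    d=snapshot(n);cv2.imwrite(f"pics/{n}0.png",d["color"][:,:,::-1]);print(n,d["intrinsics"],d["extrinsics"])
    for t in["gauge","head_grip","pointer_tip","rule","rule_a","rule_b","tin","ratchet","screwdriver","jar","socket"]:
        print(t,[(r["xy"],round(r["score"],2)) for r in find_in(t,n)][:3])
E
```

```text
pics
{'clock': 0.0, 'q': array([-1.19821277,  0.68999767, -0.19446921,  1.56636003,  0.15730527,
        0.90249637, -0.21507343]), 'qd': array([ 0.00118515,  0.00092399,  0.00042771, -0.00200715, -0.00160417,
       -0.00096216,  0.00118855]), 'joint_torque': array([-2.96724447e-04, -5.27573526e+01, -1.26654200e+00, -1.53425539e+01,
       -5.25354152e-02,  6.86949308e-03,  1.72682949e-04]), 'tool_pos': array([0.20755639, 0.58878652, 0.20689615]), 'eef_rot': array([ 1.68542549e-01,  9.85693935e-01, -9.33102982e-04, -7.47223337e-05]), 'contact_force': array([ 0.64696088, -0.64764139,  0.10677985]), 'moment': array([ 0.00231386,  0.04371704, -0.00448806]), 'opening': 1.0000186704115932}
scene [[570.37307608   0.         322.65294967]
 [  0.         570.37307608 246.11056109]
 [  0.           0.           1.        ]] [[-0.27224392  0.96220071  0.00728294  0.14983613]
 [ 0.75411468  0.21805722 -0.61948535 -0.31898375]
 [-0.59765734 -0.16315894 -0.78497444  1.68809729]
 [ 0.          0.          0.          1.        ]]
gauge [([360.4, 314.0], 0.68)]
head_grip [([352.1, 299.8], 0.64)]
p
[... 375 characters left out ...]
81553]
 [  0.         463.92637296 235.19486761]
 [  0.           0.           1.        ]] [[-0.00357322 -0.99998283 -0.00464359 -0.01886963]
 [-0.99379731  0.00406717 -0.11113223  0.50916596]
 [ 0.1111492   0.00421769 -0.99379478  1.10392387]
 [ 0.          0.          0.          1.        ]]
gauge [([270.8, 198.8], 0.79)]
head_grip [([277.5, 201.0], 0.91)]
pointer_tip [([271.2, 198.8], 0.56)]
rule [([434.3, 250.6], 0.77)]
rule_a [([434.3, 250.6], 0.77)]
rule_b [([434.3, 250.6], 0.77)]
tin [([112.4, 266.7], 0.81)]
ratchet [([151.6, 200.9], 0.7), ([272.0, 200.4], 0.27)]
screwdriver [([231.3, 275.1], 0.83)]
jar [([505.1, 206.8], 0.73)]
socket [([384.1, 154.5], 0.65), ([275.1, 199.5], 0.41)]
```

View pics/top0.png

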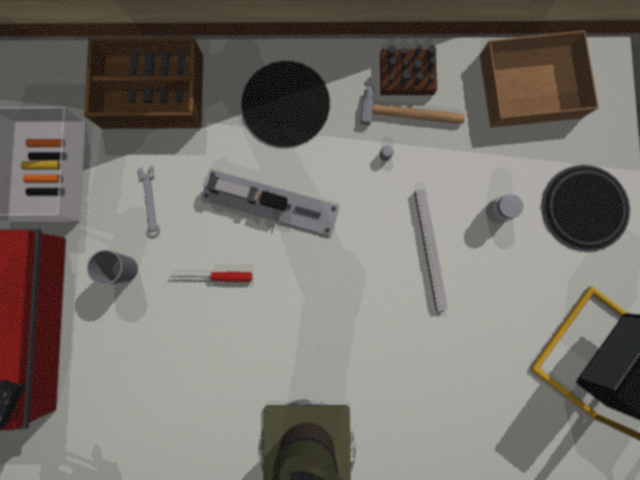

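View pics/scene0.png

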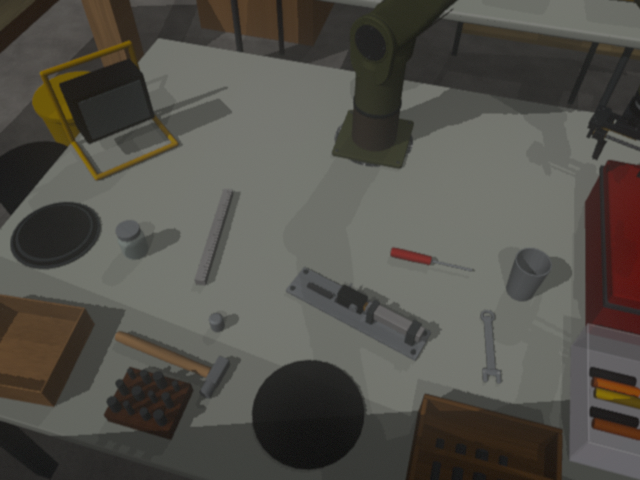

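```bash
python3 - <<'E'
import cv2
a=cv2.imread("pics/top0.png")
def crop(a,x0,y0,w,h,n):
    c=cv2.resize(a[y0:y0+h,x0:x0+w],(800,int(800*h/w)),interpolation=cv2.INTER_CUBIC)
    cv2.imwrite(n,cv2.convertScaleAbs(c,alpha=1.5))
crop(a,195,165,150,75,"pics/g0.png")
crop(a,380,180,100,140 if 0 else 75,"pics/r0.png")
crop(a,380,245,100,75,"pics/r1.png")
E
```

```text
(no output)
```

View pics/g0.png

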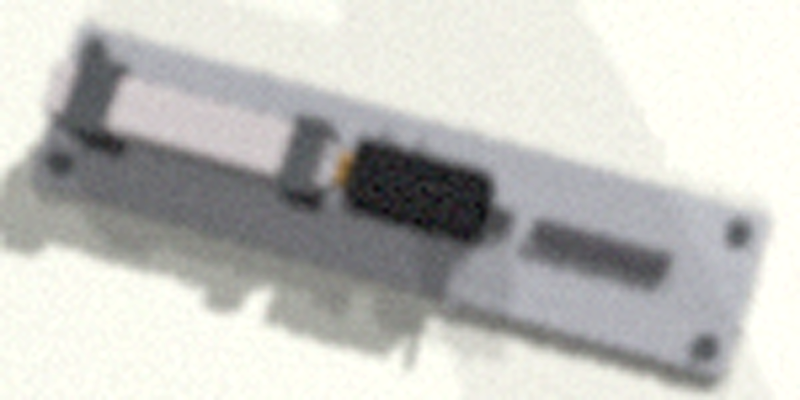

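View pics/r0.png

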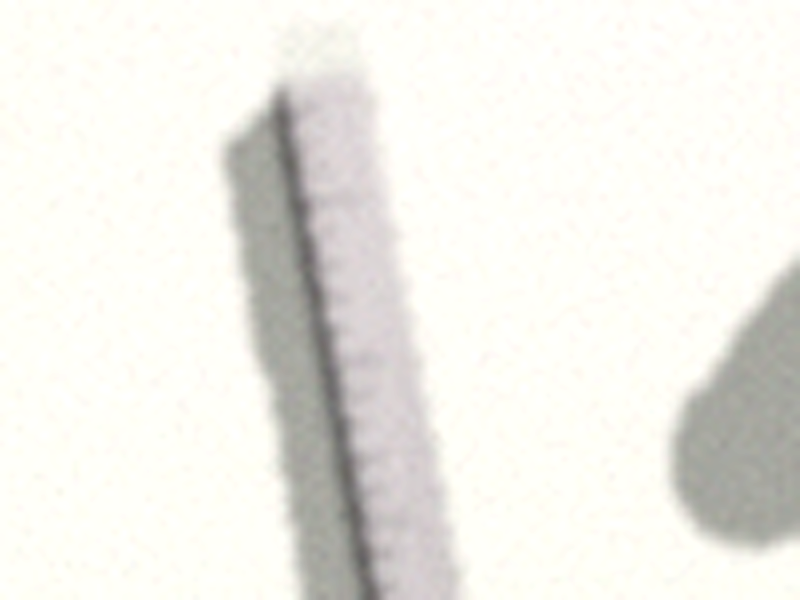

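View pics/r1.png

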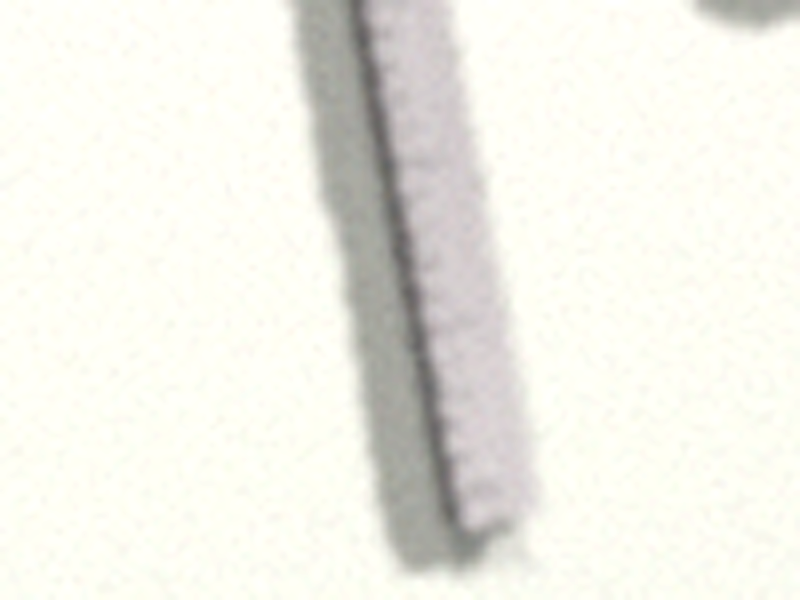

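```bash
cat > h.py <<'E'
import numpy as np,cv2
from plant import *
def cam(d):return np.array(d["intrinsics"]),np.array(d["extrinsics"])
def proj(d,P):
    K,E=cam(d);p=(E[:3,:3]@np.atleast_2d(P).T+E[:3,3:]).T;p=p@K.T;return p[:,:2]/p[:,2:]
def back(d,uv,z):
    K,E=cam(d);R,t=E[:3,:3],E[:3,3];c=-R.T@t
    r=R.T@np.linalg.inv(K)@np.array([uv[0],uv[1],1.]);return c+r*(z-c[2])/r[2]
def box(x,y,th,x0,x1,y0,y1,z):
    c,s=np.cos(th),np.sin(th);L=np.array([[x0,y0],[x1,y0],[x1,y1],[x0,y1]])
    return np.c_[L@np.array([[c,s],[-s,c]])+[x,y],np.full(4,z)]
def draw(img,d,polys,x0,y0,w,h,n,s=None,a=1.4):
    s=s or 800/w
    c=cv2.resize(img[y0:y0+h,x0:x0+w],(int(w*s),int(h*s)),interpolation=cv2.INTER_CUBIC);c=cv2.convertScaleAbs(c,alpha=a)
    for P,col in polys:
        q=(proj(d,P)-[x0,y0]+.5)*s-.5
        cv2.polylines(c,[np.round(q*16).astype(np.int32)],True,col,1,cv2.LINE_AA,4)
    cv2.imwrite(n,c)
E
python3 - <<'E'
from h import *
d=snapshot("top")
f=lambda cx,cy,s,x0,y0:((cx+.5)/s-.5+x0,(cy+.5)/s-.5+y0)
G=[back(d,f(*p,800/150,195,165),.01) for p in[(30,195),(715,378),(770,212),(85,22)]]
G=np.array(G);print(G.round(4),[np.linalg.norm(G[i]-G[i-1]).round(4) for i in range(4)])
v=(G[1]+G[2]-G[0]-G[3]);print(G.mean(0),np.arctan2(v[1],v[0]))
R=[back(d,f(*p,8,380,y),.022) for p,y in[((285,85),180),((372,80),180),((465,525),245),((535,505),245)]]
R=np.array(R);print(R.round(4))
for p,y in[((320,25),180),((500,560),245)]:print(back(d,f(*p,8,380,y),.022))
E=np.array(d["extrinsics"]);print(-E[:3,:3].T@E[:3,3])
E
```

```text
[[ 0.5981  0.2671  0.01  ]
 [ 0.5103 -0.0538  0.01  ]
 [ 0.5885 -0.0801  0.01  ]
 [ 0.681   0.2431  0.01  ]] [np.float64(0.0864), np.float64(0.3327), np.float64(0.0824), np.float64(0.3362)]
[0.59446839 0.09407571 0.01      ] -1.8437425859843444
[[ 0.621  -0.2687  0.022 ]
 [ 0.6225 -0.2957  0.022 ]
 [ 0.3269 -0.3148  0.022 ]
 [ 0.3328 -0.336   0.022 ]]
[ 0.63993573 -0.28011785  0.022     ]
[ 0.31646238 -0.32495989  0.022     ]
[ 0.38324008 -0.02559618  1.15357091]
```

```bash
cat > fit.py <<'E'
from h import *
from scipy.optimize import minimize
from scipy.ndimage import map_coordinates
def gsum(img,d,segs,sg=1.0):
    g=cv2.GaussianBlur(cv2.cvtColor(img,cv2.COLOR_RGB2GRAY).astype(np.float32),(0,0),sg)
    tot=0
    for a,b in segs:
        t=np.linspace(.03,.97,60)[:,None];p=proj(d,a+(b-a)*t)
        u=p[-1]-p[0];u/=np.linalg.norm(u);n=np.array([-u[1],u[0]])
        q1=p+n*.8;q2=p-n*.8
        v=map_coordinates(g,[q1[:,1],q1[:,0]],order=1,mode='nearest')-map_coordinates(g,[q2[:,1],q2[:,0]],order=1,mode='nearest')
        tot+=abs(v.mean())*np.linalg.norm(p[-1]-p[0])/10
    return tot
def edges(B):return [(B[i],B[(i+1)%4]) for i in range(4)]
def fit(views,x0,dims,z):
    def f(p):
        B=box(p[0]+x0[0],p[1]+x0[1],p[2]*5+x0[2],*dims,z)
        return -sum(gsum(d["color"],d,edges(B)) for d in views)
    best=None
    for s in range(12):
        r0=np.random.default_rng(s).normal(0,[.004,.004,.003]) if s else np.zeros(3)
        r=minimize(f,r0,method="Nelder-Mead",options=dict(initial_simplex=np.vstack([r0,r0+np.eye(3)*.004]),xatol=1e-5,fatol=1e-4))
        if best is None or r.fun<best.fun:best=r
    p=best.x;return np.array([p[0]+x0[0],p[1]+x0[1],p[2]*5+x0[2]]),best.fun
GD=(-.17,.17,-.04,.04);RD=(-.15,.15,-.0125,.0125)
E
python3 - <<'E'
from fit import *
t=snapshot("top");s=snapshot("scene")
g0=[.5945,.094,-1.8437];r0=[.4775,-.303,1.4336]
for nm,v in(("top",[t]),("scene",[s]),("both",[t,s])):
    g=fit(v,g0,GD,.01);r=fit(v,r0,RD,.022);print(nm,g[0].round(4),g[1],r[0].round(4),r[1])
g,r=g[0],r[0]
P=[(box(*g,*GD,.01),(0,0,255)),(box(*r,*RD,.022),(0,0,255)),(box(*g,-.018,.045,-.015,.015,.064),(0,255,0))]
draw(t["color"][:,:,::-1],t,P,195,140,260,190,"pics/f_t.png")
draw(s["color"][:,:,::-1],s,P,180,175,270,190,"pics/f_s.png")
E
```

```text
top [ 0.5917  0.0934 -1.885 ] -464.4564993975113 [ 0.4805 -0.3061  1.4377] -37.18013032900155
scene [ 0.6035  0.0955 -1.8456] -251.2646835022804 [ 0.4991 -0.3213  1.4522] -22.45305027078195
both [ 0.5922  0.097  -1.8703] -585.6155329638094 [ 0.4805 -0.3062  1.4377] -39.02672402424568
```

View pics/f_t.png

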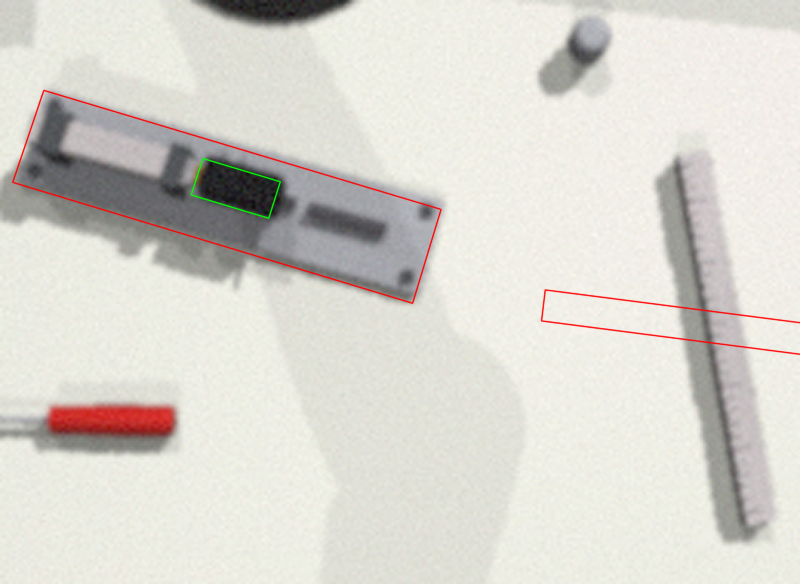

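View pics/f_s.png

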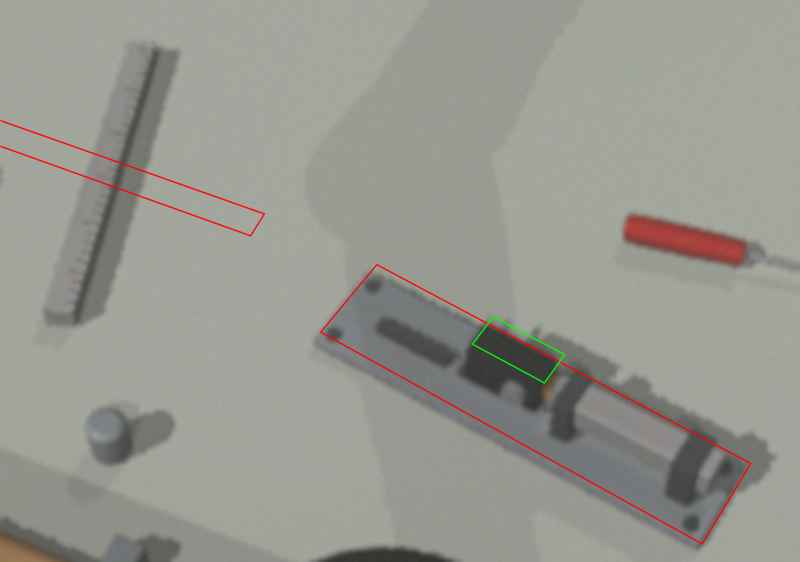

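```bash
cat >> fit.py <<'E'
def fit2(views,x0,parts,sp=(.003,.003,.003)):
    def f(p):
        return -sum(gsum(d["color"],d,[e for dm,z in parts for e in edges(box(*p,*dm,z))]) for d in views)
    best=None
    for s in range(25):
        r0=np.array(x0)+(np.random.default_rng(s).normal(0,1,3)*sp if s else 0)
        r=minimize(f,r0,method="Nelder-Mead",options=dict(initial_simplex=np.vstack([r0,r0+np.diag([.003,.003,.01])]),xatol=1e-5,fatol=1e-4))
        if best is None or r.fun<best.fun:best=r
    return best.x,best.fun
HD=(-.018,.045,-.015,.015)
E
python3 - <<'E'
from fit import *
t=snapshot("top");s=snapshot("scene")
g0=[.5945,.094,-1.855];r0=[.4775,-.303,.14]
for nm,v in(("top",[t]),("scene",[s]),("both",[t,s])):
    g=fit2(v,g0,[(GD,.01)]);gh=fit2(v,g0,[(GD,.01),(HD,.064)]);r=fit2(v,r0,[(RD,.022)],(.003,.003,.01));print(nm,g[0].round(4),g[1],gh[0].round(4),gh[1],r[0].round(4),r[1])
g,r=gh[0],r[0]
P=[(box(*g,*GD,.01),(0,0,255)),(box(*g,*GD,.0),(255,0,0)),(box(*r,*RD,.022),(0,0,255)),(box(*g,*HD,.064),(0,255,0))]
draw(t["color"][:,:,::-1],t,P,195,140,260,190,"pics/f_t2.png")
draw(s["color"][:,:,::-1],s,P,180,175,270,190,"pics/f_s2.png")
E
```

```text
top [ 0.5917  0.0934 -1.8851] -466.5026293712948 [ 0.5923  0.0929 -1.8864] -643.5112911651036 [ 0.471 -0.305  0.152] -458.6663539980201
scene [ 0.6036  0.0957 -1.8463] -251.91955216784828 [ 0.6032  0.0953 -1.8455] -319.58057634798297 [ 0.4806 -0.3041  0.1546] -234.33520817557448
both [ 0.5922  0.097  -1.8706] -587.5294628704337 [ 0.5926  0.0947 -1.87  ] -798.0067487807055 [ 0.4777 -0.3042  0.1531] -681.6446802975468
```

View pics/f_t2.png

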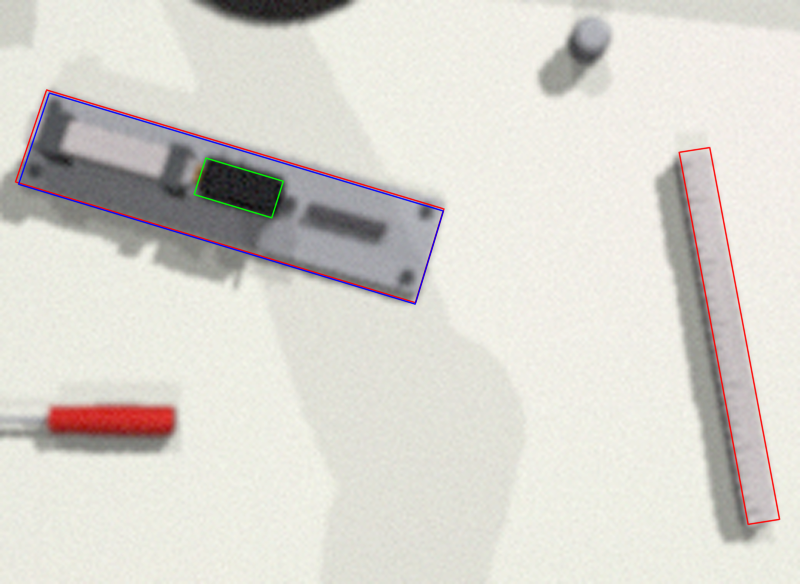

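View pics/f_s2.png

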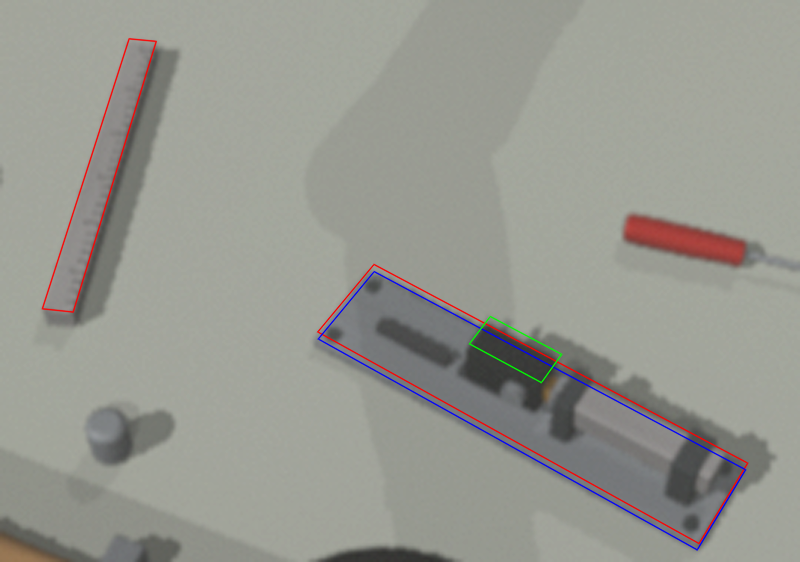

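```bash
cat >> fit.py <<'E'
def loc(p,x,y,z):
    c,s=np.cos(p[2]),np.sin(p[2]);return np.array([p[0]+c*x-s*y,p[1]+s*x+c*y,z])
def fitseg(viewsegs,x0,sp=(.003,.003,.003)):
    # viewsegs: list of (d, list of ((x,y,z),(x,y,z)))
    def f(p):
        return -sum(gsum(d["color"],d,[(loc(p,*a),loc(p,*b)) for a,b in S]) for d,S in viewsegs)
    best=None
    for s in range(25):
        r0=np.array(x0)+(np.random.default_rng(s).normal(0,1,3)*sp if s else 0)
        r=minimize(f,r0,method="Nelder-Mead",options=dict(initial_simplex=np.vstack([r0,r0+np.diag([.003,.003,.01])]),xatol=1e-5,fatol=1e-4))
        if best is None or r.fun<best.fun:best=r
    return best.x,best.fun
X,Y=.17,.04
far=((-X,Y,.01),(X,Y,.01));right=((X,-Y,.01),(X,Y,.01));near=((.04,-Y,.01),(X,-Y,.01));far0=((-X,Y,0),(X,Y,0));right0=((X,-Y,0),(X,Y,0))
head=[((-.018,-.015,.064),(.045,-.015,.064)),((-.018,.015,.064),(.045,.015,.064)),((.045,-.015,.064),(.045,.015,.064))]
E
python3 - <<'E'
from fit import *
t=snapshot("top");s=snapshot("scene");print(get_state()["clock"])
g0=[.5965,.095,-1.846]
T=(t,[far,right]);Th=(t,[far,right]+head);S=(s,[far0,right0]);S2=(s,[far0,right0,near])
for n,v in(("T",[T]),("Th",[Th]),("S",[S]),("S2",[S2]),("ThS",[Th,S]),("ThS2",[Th,S2])):
    r=fitseg(v,g0);print(n,r[0].round(4),round(r[1],1))
g=r[0]
P=[(box(*g,*GD,.01),(0,0,255)),(box(*g,*GD,.0),(255,0,0)),(box(*g,*HD,.064),(0,255,0))]
draw(t["color"][:,:,::-1],t,P,195,160,150,90,"pics/f_t3.png")
draw(s["color"][:,:,::-1],s,P,280,260,160,100,"pics/f_s3.png",a=1.7)
E
```

```text
1.55
T [ 0.5953  0.0932 -1.8531] -273.4
Th [ 0.5943  0.0926 -1.8547] -415.2
S [ 0.5971  0.0903 -1.8503] -191.2
S2 [ 0.5965  0.0908 -1.8572] -238.2
ThS [ 0.5956  0.092  -1.8534] -563.4
ThS2 [ 0.5954  0.092  -1.8555] -623.9
```

View pics/f_t3.png

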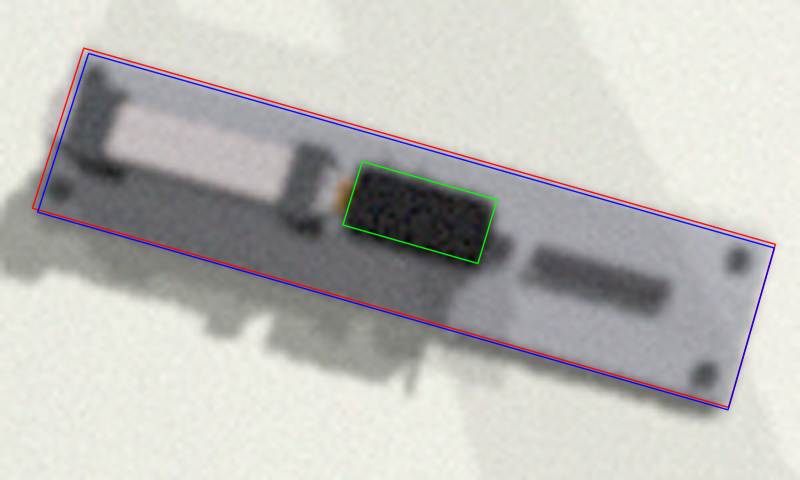

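View pics/f_s3.png

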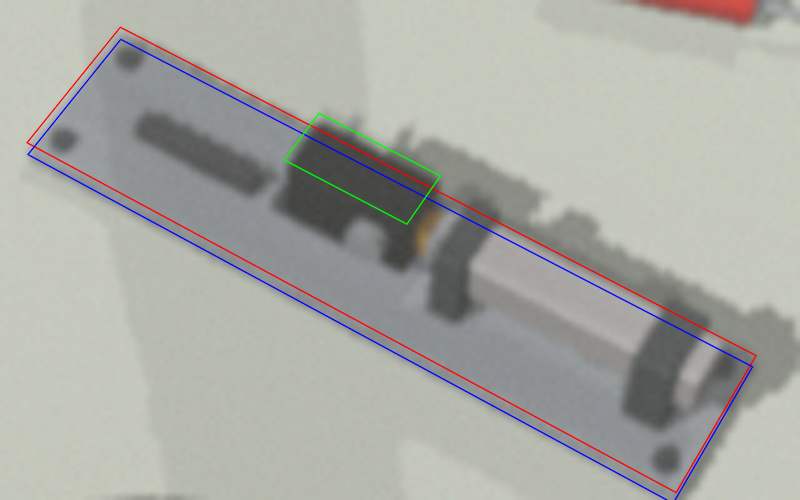

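```bash
cat > plan.py <<'E'
import sys,numpy as np
from scipy.spatial.transform import Rotation as R
from plant import get_state
# plan.py x y z yawY(rad, world angle of tool y) [step_mm] [rows] [r_rows]
a=[float(v) for v in sys.argv[1:]]
step=a[4] if len(a)>4 else 40; nmax=int(a[5]) if len(a)>5 else 5
s=get_state();p=np.array(s["tool_pos"]);r=R.from_quat(s["eef_rot"])
y=np.array([np.cos(a[3]),np.sin(a[3]),0]);z=np.array([0,0,-1.]);x=np.cross(y,z)
T=R.from_matrix(np.c_[x,y,z]);t=np.array(a[:3])
err=t-p;rv=(r.inv()*T).as_rotvec(degrees=True)
print("t",round(s["clock"],2),"pos",(p*1000).round(1),"err mm world",(err*1000).round(1),"rot err",rv.round(2),"F",s["contact_force"].round(1),"op",round(s["opening"]*88.1,1),"q7",s["q"][6].round(2))
n=max(np.ceil(np.linalg.norm(err)*1000/step),np.ceil(np.linalg.norm(rv)/7),1);print("rows needed",n)
out=[]
for i in range(int(min(n,nmax))):
    e=(t-p)/(n-i);w=(r.inv()*T).as_rotvec(degrees=True)/(n-i)
    sh=np.round(r.inv().apply(e)*1000,1);w=np.round(w,1)
    out+=list(sh)+list(w);p=p+r.apply(sh/1000);r=r*R.from_rotvec(w,degrees=True)
print([float(v) for v in out])
E
python3 plan.py .45 .25 .2 -0.2 40 5
```

```text
t 1.55 pos [207.7 589.5 207.7] err mm world [ 242.3 -339.5   -7.7] rot err [ 0.   -0.   82.05] F [-0.4 -0.7  0.1] op 88.2 q7 -0.22
rows needed 12.0
[-28.4, -20.0, 0.6, 0.0, -0.0, 6.8, -30.6, -16.5, 0.6, 0.0, -0.0, 6.8, -32.3, -12.7, 0.7, 0.0, -0.0, 6.8, -33.6, -8.8, 0.6, 0.0, -0.0, 6.8, -34.4, -4.8, 0.7, 0.0, -0.0, 6.9]
```

```bash
python3 -m creep '[-28,-20,0.6,0,0,6.8,-30.6,-16.5,0.6,0,0,6.8,-32,-13,0.7,0,0,6.8,-33.6,-9,0.6,0,0,6.8,-34.4,-5,0.7,0,0,6.9]' 45 25; python3 plan.py .45 .25 .2 -0.2 40 5
```

```text
clock: 1.97
tool_pos: [0.3015, 0.4525, 0.2033]
eef_rot: [0.454, 0.891, 0.004, -0.005]
contact_force: [0.3, 0.6, -0.4]
opening: 0.65
t 1.97 pos [301.5 452.5 203.3] err mm world [ 148.5 -202.5   -3.3] rot err [-0.2  -0.72 47.52] F [ 0.3  0.6 -0.4] op 57.2 q7 -0.46
rows needed 7.0
[-35.9, 0.1, 0.0, -0.0, -0.1, 6.8, -35.6, 4.4, 0.1, -0.0, -0.1, 6.8, -34.8, 8.6, 0.2, -0.0, -0.1, 6.8, -33.6, 12.6, 0.2, -0.0, -0.1, 6.8, -31.8, 16.5, 0.3, -0.1, -0.1, 6.8]
```

```bash
python3 -m creep '[-36,0,0,0,0,6.8,-35.6,4.4,0,0,-0.1,6.8,-35,8.6,0,0,-0.1,6.8,-33.6,12.6,0,0,-0.1,6.8,-32,16.5,0,0,-0.1,6.8]'; python3 plan.py .488 -.3025 .14 -1.418 41 5
```

```text
clock: 2.38
tool_pos: [0.4097, 0.2999, 0.2024]
eef_rot: [0.704, 0.71, 0.002, -0.003]
contact_force: [-0.1, 0.3, 0.3]
opening: 0.507
t 2.38 pos [409.7 299.9 202.4] err mm world [  78.3 -602.4  -62.4] rot err [-0.41 -0.24 81.69] F [-0.1  0.3  0.3] op 44.7 q7 -0.6
rows needed 15.0
[-40.2, 4.9, 3.9, -0.0, -0.0, 5.4, -39.6, 8.7, 3.9, -0.0, -0.0, 5.4, -38.6, 12.4, 3.9, -0.0, -0.0, 5.5, -37.2, 16.0, 3.8, -0.0, -0.0, 5.4, -35.6, 19.4, 3.9, -0.0, -0.0, 5.5]
```

```bash
python3 -m creep '[-40,5,4,0,0,5.4,-39.6,8.7,4,0,0,5.4,-38.6,12.4,4,0,0,5.5,-37.2,16,4,0,0,5.4,-35.6,19.4,4,0,0,5.5]'; python3 plan.py .488 -.3025 .14 -1.418 41 5
```

```text
clock: 2.8
tool_pos: [0.4409, 0.0959, 0.1819]
eef_rot: [0.858, 0.514, 0.007, -0.003]
contact_force: [0.4, -0.2, -0.3]
opening: 0.513
t 2.8 pos [440.9  95.9 181.9] err mm world [  47.1 -398.4  -41.9] rot err [-0.3  -0.91 53.16] F [ 0.4 -0.2 -0.3] op 45.2 q7 -0.57
rows needed 10.0
[-33.0, 22.9, 3.7, -0.0, -0.1, 5.3, -30.7, 25.9, 3.8, -0.0, -0.1, 5.3, -28.2, 28.6, 3.8, -0.0, -0.1, 5.3, -25.4, 31.1, 3.9, -0.0, -0.1, 5.3, -22.5, 33.3, 3.9, -0.0, -0.1, 5.3]
```

```bash
python3 -m creep '[-33,23,3.7,0,-0.1,5.3,-30.7,26,3.8,0,-0.1,5.3,-28,28.6,3.8,0,-0.1,5.3,-25.4,31,3.9,0,-0.1,5.3,-22.5,33.3,3.9,0,-0.1,5.3]'; python3 plan.py .488 -.3025 .14 -1.418 41 5
```

```text
clock: 3.22
tool_pos: [0.464, -0.1104, 0.1614]
eef_rot: [0.956, 0.294, 0.005, -0.002]
contact_force: [1.0, 1.2, -0.1]
opening: 0.508
t 3.22 pos [ 464.  -110.4  161.4] err mm world [  24.  -192.1  -21.4] rot err [-0.24 -0.59 25.42] F [ 1.   1.2 -0.1] op 44.8 q7 -0.5
rows needed 5.0
[-17.7, 34.5, 4.0, -0.0, -0.1, 5.1, -14.5, 35.9, 4.1, -0.1, -0.1, 5.1, -11.2, 37.1, 4.1, -0.0, -0.1, 5.1, -7.9, 37.9, 4.2, -0.1, -0.1, 5.1, -4.5, 38.5, 4.2, -0.1, -0.2, 5.0]
```

```bash
python3 -m creep '[-17.7,34.5,4,0,-0.1,5.1,-14.5,36,4,0,-0.1,5.1,-11.2,37,4,0,-0.1,5.1,-8,38,4.2,0,-0.1,5.1,-4.5,38.5,4.2,0,-0.2,5]'; python3 plan.py .488 -.3025 .06 -1.418 41 5
python3 - <<'E'
from h import *
for n,b in(("top",(360,140,160,120)),("scene",(150,120,200,150))):
    d=snapshot(n);draw(d["color"][:,:,::-1],d,[],*b,f"pics/a_{n}.png",4)
E
```

```text
clock: 3.63
tool_pos: [0.487, -0.3128, 0.1398]
eef_rot: [0.998, 0.065, 0.001, -0.003]
contact_force: [1.5, 0.4, 0.6]
opening: 0.512
t 3.63 pos [ 487.  -312.8  139.8] err mm world [  1.   10.3 -79.8] rot err [-0.29 -0.13 -1.26] F [1.5 0.4 0.6] op 45.1 q7 -0.56
rows needed 2.0
[1.1, -4.8, 40.0, -0.1, -0.1, -0.6, 1.2, -4.9, 39.9, -0.2, -0.0, -0.7]
```

View pics/a_scene.png

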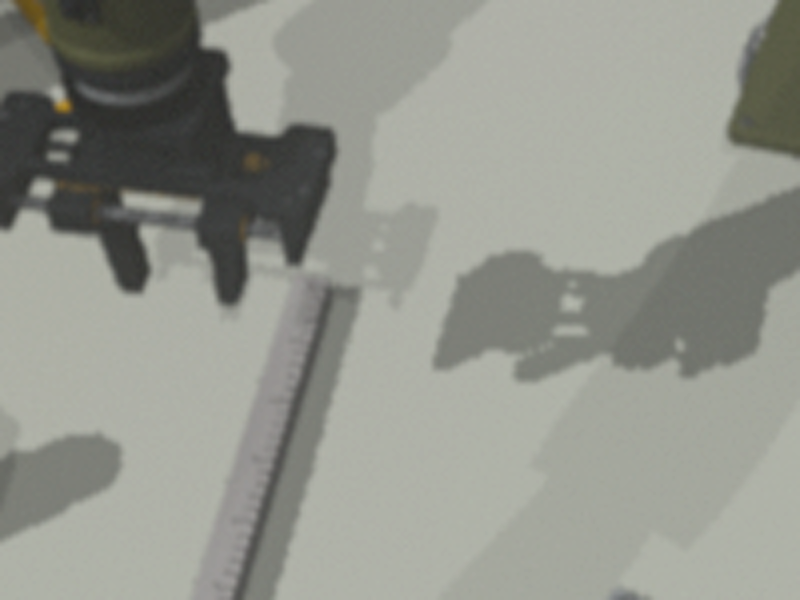

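View pics/a_top.png

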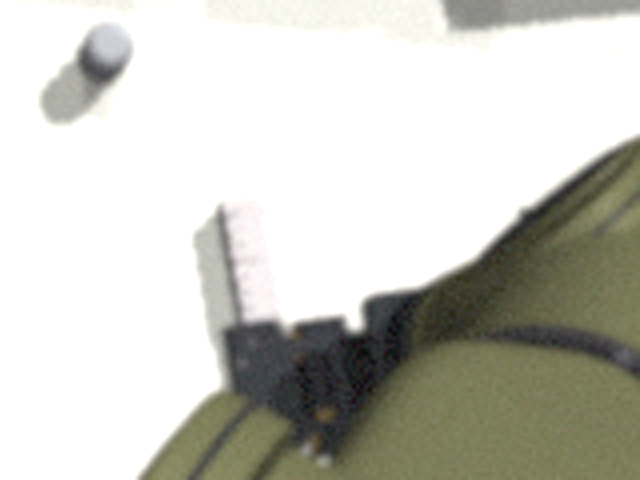

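```bash
python3 -m creep '[1,-5,40,-0.1,-0.1,-0.6,1,-4.8,36,-0.1,0,-0.6,0,0,0,0,0,0]'; python3 plan.py .488 -.3025 .012 -1.418 20 5
```

```text
clock: 3.98
tool_pos: [0.4897, -0.3144, 0.0638]
eef_rot: [0.997, 0.072, 0.004, 0.006]
contact_force: [-0.5, 0.4, 0.4]
opening: 0.51
t 3.98 pos [ 489.7 -314.4   63.8] err mm world [ -1.7  11.9 -51.8] rot err [ 0.75 -0.35 -0.52] F [-0.5  0.4  0.4] op 44.9 q7 -0.51
rows needed 3.0
[-0.1, -4.2, 17.2, 0.2, -0.1, -0.2, -0.1, -4.2, 17.2, 0.3, -0.1, -0.2, -0.0, -4.1, 17.3, 0.2, -0.2, -0.1]
```

```bash
python3 -m creep '[0,-8,10,0.7,-0.3,-0.5,0,-6,0,0,0,0,0,0,0,0,0,0]'; python3 plan.py .488 -.3025 .012 -1.418 20 5
```

```text
clock: 4.23
tool_pos: [0.4882, -0.2989, 0.0545]
eef_rot: [0.997, 0.077, 0.0, -0.001]
contact_force: [0.9, 0.7, 0.1]
opening: 0.511
t 4.23 pos [ 488.2 -298.9   54.5] err mm world [ -0.2  -3.6 -42.5] rot err [-0.07 -0.04  0.09] F [0.9 0.7 0.1] op 45.0 q7 -0.5
rows needed 3.0
[-0.3, 1.2, 14.1, -0.0, -0.0, 0.0, -0.2, 1.2, 14.2, -0.0, -0.0, 0.0, -0.3, 1.2, 14.1, -0.1, -0.0, 0.1]
```

```bash
python3 -m creep '[0,1.2,14,0,0,0,0,1.2,14,0,0,0,0,1,13,0,0,0,0,0,0,0,0,0]'; python3 plan.py .488 -.3025 .012 -1.418 20 5
```

```text
clock: 4.57
tool_pos: [0.4931, -0.3025, 0.0171]
eef_rot: [0.997, 0.079, 0.004, 0.002]
contact_force: [-0.0, 0.5, 0.3]
opening: 0.513
t 4.57 pos [ 493.1 -302.5   17.1] err mm world [-5.1 -0.  -5.1] rot err [ 0.24 -0.49  0.28] F [-0.   0.5  0.3] op 45.2 q7 -0.48
rows needed 1.0
[-5.1, -0.8, 5.0, 0.2, -0.5, 0.3]
```

```bash
python3 -m creep '[-5,-0.8,5,0.2,-0.5,0.3,0,0,0,0,0,0]'; python3 plan.py .488 -.3025 .012 -1.418 20 5;  python3 - <<'E'
from h import *
for n,b in(("scene",(150,120,200,150)),):
    d=snapshot(n);draw(d["color"][:,:,::-1],d,[],*b,f"pics/b_{n}.png",4)
E
```

```text
clock: 4.73
tool_pos: [0.4879, -0.3027, 0.0119]
eef_rot: [0.997, 0.076, -0.0, 0.0]
contact_force: [-0.4, -0.1, -0.5]
opening: 0.509
t 4.73 pos [ 487.9 -302.7   11.9] err mm world [0.1 0.2 0.1] rot err [ 0.03  0.03 -0.06] F [-0.4 -0.1 -0.5] op 44.8 q7 -0.48
rows needed 1.0
[0.1, -0.2, -0.1, 0.0, 0.0, -0.1]
```

View pics/b_scene.png

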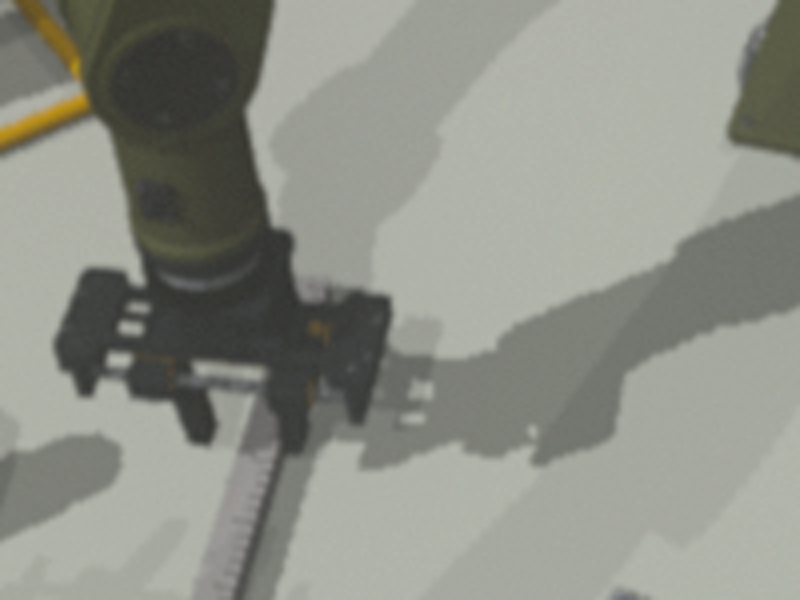

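```bash
python3 -m creep '[0,0,0,0,0,0,0,0,0,0,0,0,0,0,0,0,0,0,0,0,0,0,0,0,0,0,0,0,0,0]' 15 45; python3 plan.py .488 -.3025 .012 -1.418 20 5
```

```text
clock: 5.2
tool_pos: [0.4896, -0.304, 0.0141]
eef_rot: [0.997, 0.076, 0.002, 0.002]
contact_force: [0.5, -0.1, -0.3]
opening: 0.17
t 5.2 pos [ 489.6 -304.    14.1] err mm world [-1.6  1.5 -2.1] rot err [ 0.21 -0.16 -0.06] F [ 0.5 -0.1 -0.3] op 15.0 q7 -0.48
rows needed 1.0
[-1.4, -1.7, 2.1, 0.2, -0.2, -0.1]
```

```bash
python3 - <<'E'
from h import *
for n,b in(("scene",(150,120,200,150)),("top",(360,140,160,120))):
    d=snapshot(n);draw(d["color"][:,:,::-1],d,[],*b,f"pics/c_{n}.png",4)
E
```

```text
(no output)
```

View pics/c_scene.png

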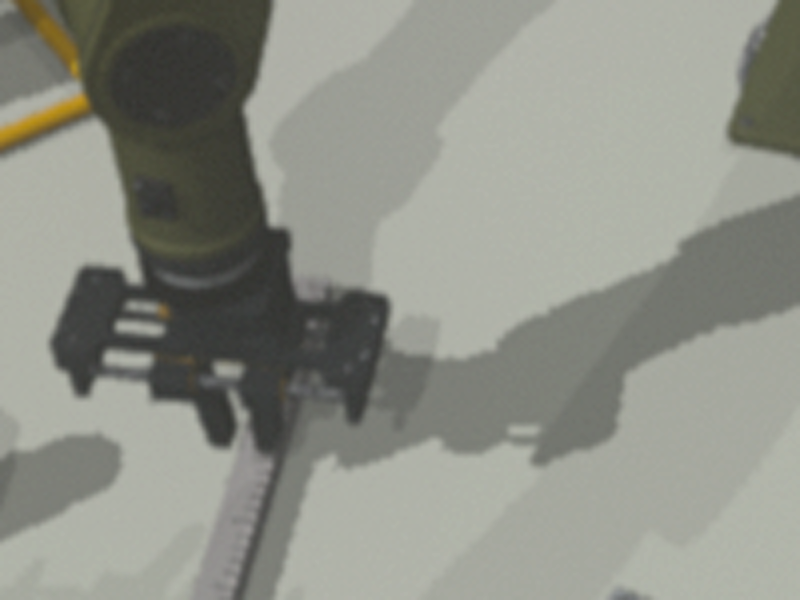

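View pics/c_top.png

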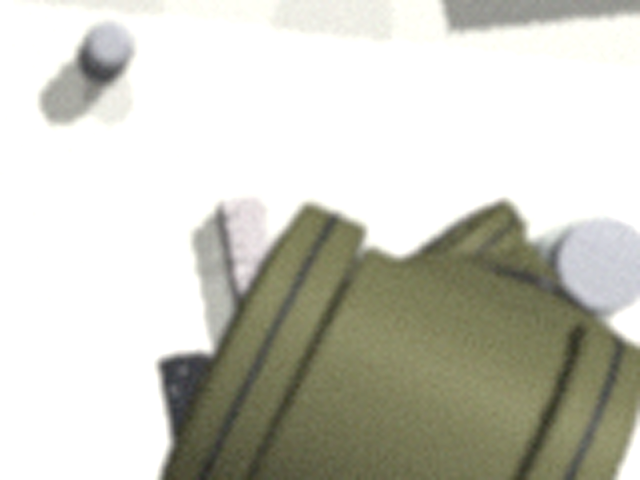

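```bash
python3 - <<'E'
from h import *
d=snapshot("scene");s=get_state();p=s["tool_pos"];print(p,s["contact_force"])
f=lambda P:(proj(d,P)-[150,120]+.5)*4-.5
u=np.array([np.cos(-1.418),np.sin(-1.418),0])
print(f(p),f(p+u*.0075),f(p-u*.0075),f(p+u*.025), f(p-u*.025))
import fit
print("rule top",f(fit.box(.478,-.304,.153,*fit.RD,.022)))
draw(d["color"][:,:,::-1],d,[(fit.box(.478,-.304,.153,*fit.RD,.022),(0,0,255)),(np.array([p+u*.0075,p-u*.0075]),(0,255,0))],165,170,100,75,"pics/c2.png",8)
E
```

```text
[ 0.48952319 -0.30389034  0.0139312 ] [0.94848191 0.81027342 0.56690435]
[[253.47087466 466.61318512]] [[241.7957484  465.42616469]] [[265.15458754 467.80107857]] [[214.58712644 462.65983997]] [[292.45002996 470.5762304 ]]
rule top [[293.90265608 272.30213943]
 [176.78395585 636.87169925]
 [218.3054891  641.31919323]
 [330.53491422 275.79247907]]
```

View pics/c2.png

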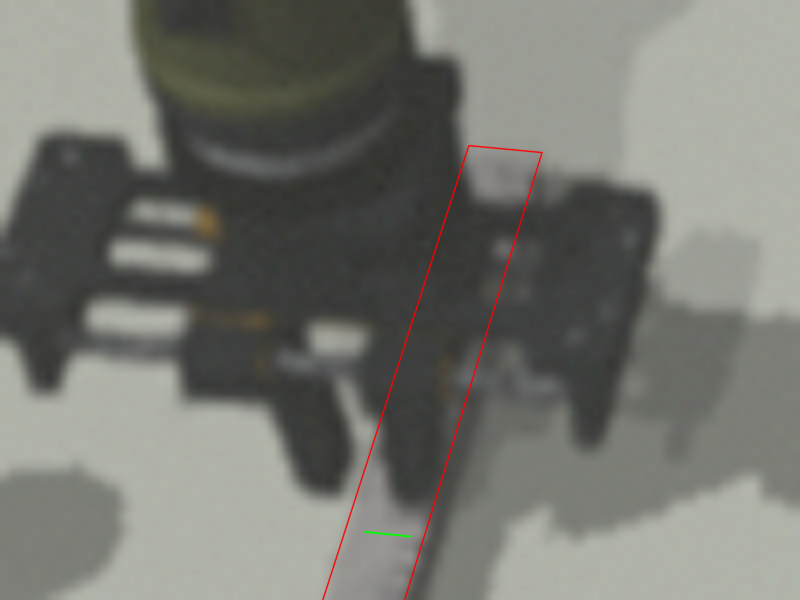

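```bash
python3 -m creep '[0,0,-5,0,0,0,0,0,0,0,0,0,0,0,0,0,0,0,0,0,0,0,0,0]' 45 25; python3 plan.py .488 -.3025 .012 -1.418 20 5; python3 - <<'E'
from h import *
import fit
d=snapshot("scene");s=get_state();p=s["tool_pos"]
from scipy.spatial.transform import Rotation as R
M=R.from_quat(s["eef_rot"]).as_matrix();o=s["opening"]*.0881/2
L=[]
for sg in(1,-1):
  for z in(0,-.019):
    L.append((np.array([p+M@[-.009,sg*o,z],p+M@[.009,sg*o,z],p+M@[.009,sg*(o+.0175),z],p+M@[-.009,sg*(o+.0175),z]]),(0,255,0) if z==0 else (255,0,0)))
draw(d["color"][:,:,::-1],d,[(fit.box(.478,-.304,.153,*fit.RD,.022),(0,0,255))]+L,165,170,100,75,"pics/c3.png",8)
E
```

```text
clock: 5.68
tool_pos: [0.4896, -0.3039, 0.0196]
eef_rot: [0.997, 0.076, 0.002, 0.002]
contact_force: [-0.1, 0.7, 0.9]
opening: 0.451
t 5.68 pos [ 489.6 -303.9   19.6] err mm world [-1.6  1.4 -7.6] rot err [ 0.2  -0.16 -0.06] F [-0.1  0.7  0.9] op 39.7 q7 -0.48
rows needed 1.0
[-1.4, -1.6, 7.6, 0.2, -0.2, -0.1]
```

View pics/c3.png

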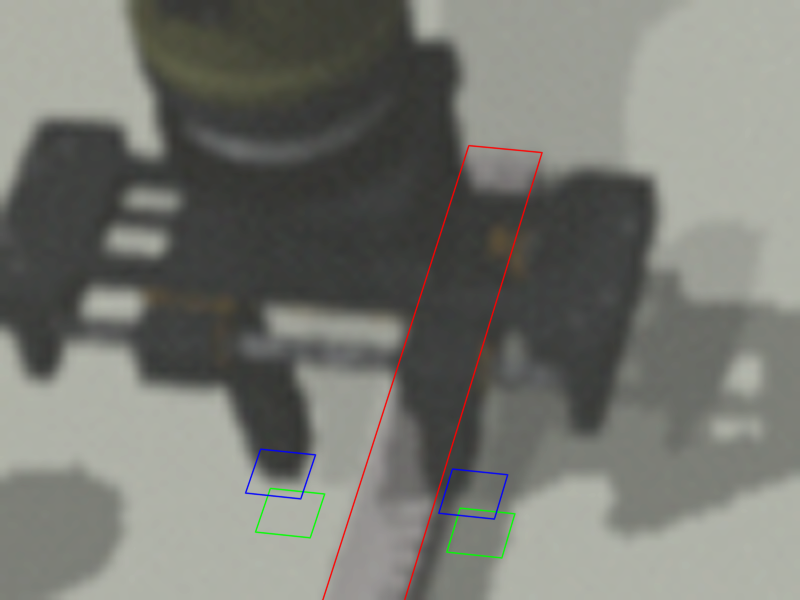

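```bash
python3 -m creep '[-1,-5,4,0.2,-0.2,0,0,0,4,0,0,0,0,0,4,0,0,0,0,0,0,0,0,0]' 50 25; python3 plan.py .488 -.3025 .012 -1.418 20 5; python3 - <<'E'
from h import *
import fit
d=snapshot("scene");s=get_state();p=s["tool_pos"]
from scipy.spatial.transform import Rotation as R
M=R.from_quat(s["eef_rot"]).as_matrix();o=s["opening"]*.0881/2
L=[]
for sg in(1,-1):
  for z in(0,-.019):
    L.append((np.array([p+M@[-.009,sg*o,z],p+M@[.009,sg*o,z],p+M@[.009,sg*(o+.0175),z],p+M@[-.009,sg*(o+.0175),z]]),(0,255,0) if z==0 else (255,0,0)))
draw(d["color"][:,:,::-1],d,[(fit.box(.478,-.304,.153,*fit.RD,.022),(0,0,255))]+L,165,170,100,75,"pics/c4.png",8)
E
```

```text
clock: 6.07
tool_pos: [0.4876, -0.2982, 0.0062]
eef_rot: [0.997, 0.076, -0.001, -0.0]
contact_force: [-0.6, -0.7, 0.2]
opening: 0.568
t 6.07 pos [ 487.6 -298.2    6.2] err mm world [ 0.4 -4.3  5.8] rot err [-0.05  0.07 -0.04] F [-0.6 -0.7  0.2] op 50.0 q7 -0.48
rows needed 1.0
[-0.3, 4.3, -5.8, -0.0, 0.1, -0.0]
```

View pics/c4.png

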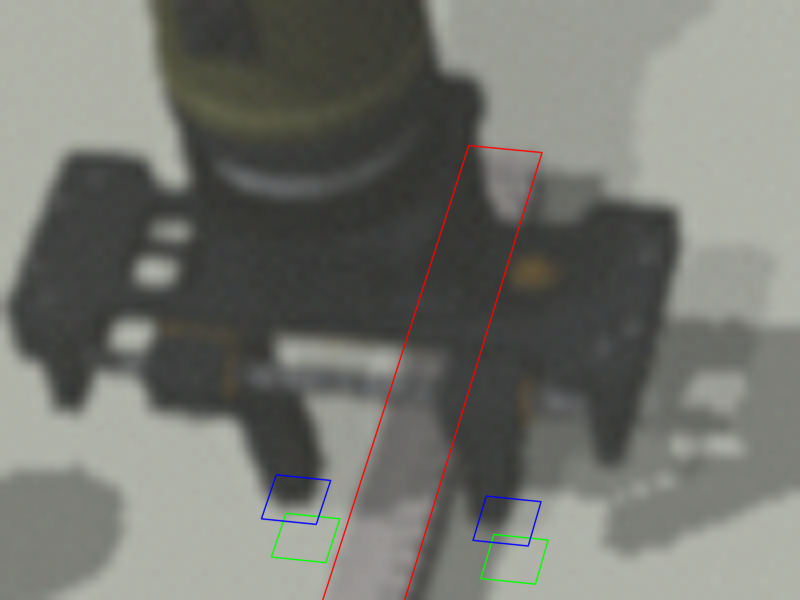

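```bash
python3 -m creep '[0,0,3,0,0,0,0,0,3,0,0,0]' ; python3 -m creep '[0,0,3,0,0,0,0,0,0,0,0,0]'; python3 - <<'E'
from h import *
import fit
d=snapshot("scene");s=get_state();p=s["tool_pos"]
draw(d["color"][:,:,::-1],d,[(fit.box(.478,-.304,.153,*fit.RD,.022),(0,0,255))],165,170,100,75,"pics/c5.png",8)
E
```

```text
clock: 6.28
tool_pos: [0.4879, -0.2986, 0.0003]
eef_rot: [0.997, 0.076, -0.0, 0.0]
contact_force: [0.7, -0.4, -0.2]
opening: 0.573
clock: 6.45
tool_pos: [0.4876, -0.2986, -0.0036]
eef_rot: [0.997, 0.076, -0.001, -0.0]
contact_force: [-0.9, 0.0, -0.6]
opening: 0.566
```

View pics/c5.png

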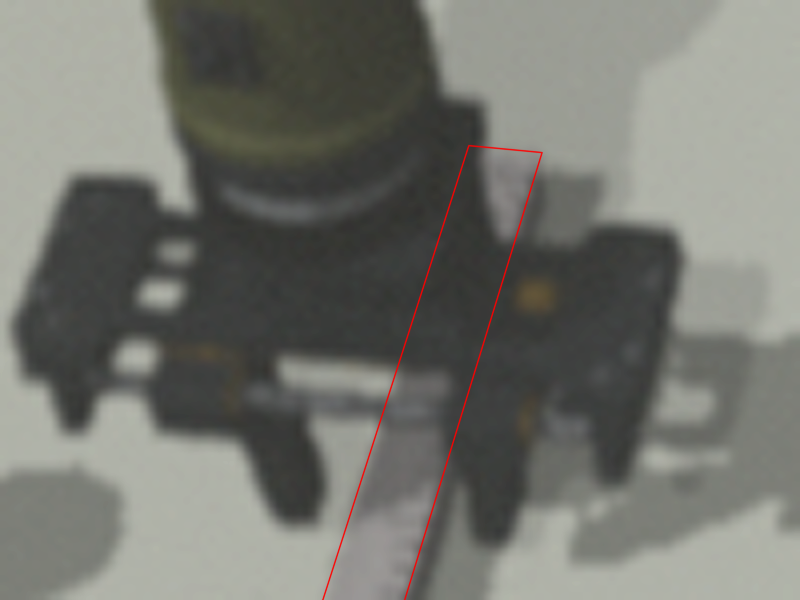

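```bash
for i in 1; do python3 -m creep '[0,0,3,0,0,0,0,0,2,0,0,0]'; python3 -m creep '[0,0,2,0,0,0,0,0,2,0,0,0]';python3 -m creep '[0,0,0,0,0,0]'; done
```

```text
clock: 6.67
tool_pos: [0.488, -0.299, -0.0084]
eef_rot: [0.997, 0.076, -0.0, 0.0]
contact_force: [0.7, -0.6, 0.5]
opening: 0.567
clock: 6.83
tool_pos: [0.4881, -0.2991, -0.0127]
eef_rot: [0.997, 0.076, -0.0, 0.0]
contact_force: [0.0, 0.4, -0.1]
opening: 0.571
clock: 6.92
tool_pos: [0.4878, -0.299, -0.0131]
eef_rot: [0.997, 0.076, -0.0, 0.0]
contact_force: [-0.0, -0.3, 0.3]
opening: 0.561
```

```bash
python3 -m creep '[0,0,2,0,0,0,0,0,1.5,0,0,0]'; python3 -m creep '[0,0,1.5,0,0,0]';python3 -m creep '[0,0,1.5,0,0,0]'; python3 - <<'E'
from h import *
import fit
d=snapshot("scene")
draw(d["color"][:,:,::-1],d,[(fit.box(.478,-.304,.153,*fit.RD,.022),(0,0,255))],165,170,100,75,"pics/c6.png",8)
E
```

```text
clock: 7.08
tool_pos: [0.488, -0.2991, -0.0167]
eef_rot: [0.997, 0.076, -0.0, 0.0]
contact_force: [-0.0, 0.0, -0.6]
opening: 0.567
clock: 7.17
tool_pos: [0.488, -0.2991, -0.0184]
eef_rot: [0.997, 0.076, -0.0, 0.0]
contact_force: [0.8, -0.1, 0.2]
opening: 0.57
clock: 7.25
tool_pos: [0.4881, -0.2992, -0.02]
eef_rot: [0.997, 0.076, -0.0, 0.0]
contact_force: [0.2, -0.1, 0.4]
opening: 0.57
```

View pics/c6.png

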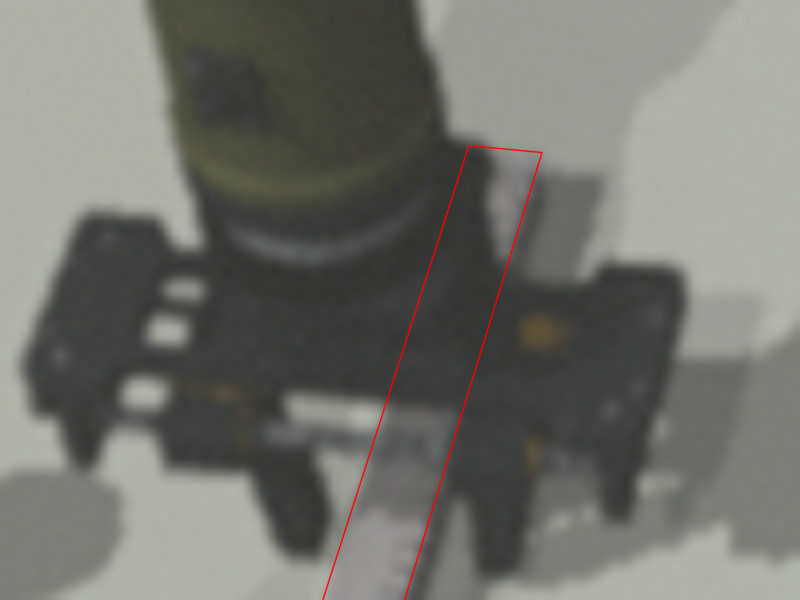

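```bash
for i in 1 2 3 4; do :; done; python3 -m creep '[0,0,2,0,0,0]'; python3 -m creep '[0,0,1.5,0,0,0]';python3 -m creep '[0,0,1.5,0,0,0]'
```

```text
clock: 7.38
tool_pos: [0.488, -0.2991, -0.0222]
eef_rot: [0.997, 0.076, -0.0, 0.0]
contact_force: [0.1, 0.2, -0.2]
opening: 0.566
clock: 7.47
tool_pos: [0.488, -0.2991, -0.0239]
eef_rot: [0.997, 0.076, -0.0, 0.0]
contact_force: [-0.1, -0.2, -0.5]
opening: 0.57
clock: 7.55
tool_pos: [0.4881, -0.2991, -0.0256]
eef_rot: [0.997, 0.076, -0.0, 0.0]
contact_force: [-0.2, 0.4, -0.6]
opening: 0.567
```

```bash
python3 -m creep '[0,0,1.5,0,0,0]'; python3 -m creep '[0,0,1.5,0,0,0]';python3 -m creep '[0,0,1.5,0,0,0]'; python3 - <<'E'
from h import *
import fit
d=snapshot("scene")
draw(d["color"][:,:,::-1],d,[(fit.box(.478,-.304,.153,*fit.RD,.022),(0,0,255))],165,170,100,75,"pics/c7.png",8)
E
```

```text
clock: 7.63
tool_pos: [0.488, -0.2991, -0.0272]
eef_rot: [0.997, 0.076, -0.0, 0.0]
contact_force: [-0.2, 0.8, 0.0]
opening: 0.568
clock: 7.72
tool_pos: [0.4881, -0.2991, -0.0289]
eef_rot: [0.997, 0.076, -0.0, 0.0]
contact_force: [-0.3, -0.6, -0.5]
opening: 0.569
clock: 7.8
tool_pos: [0.4881, -0.2991, -0.0306]
eef_rot: [0.997, 0.076, -0.0, 0.0]
contact_force: [-0.2, 0.4, 18.3]
opening: 0.571
```

View pics/c7.png

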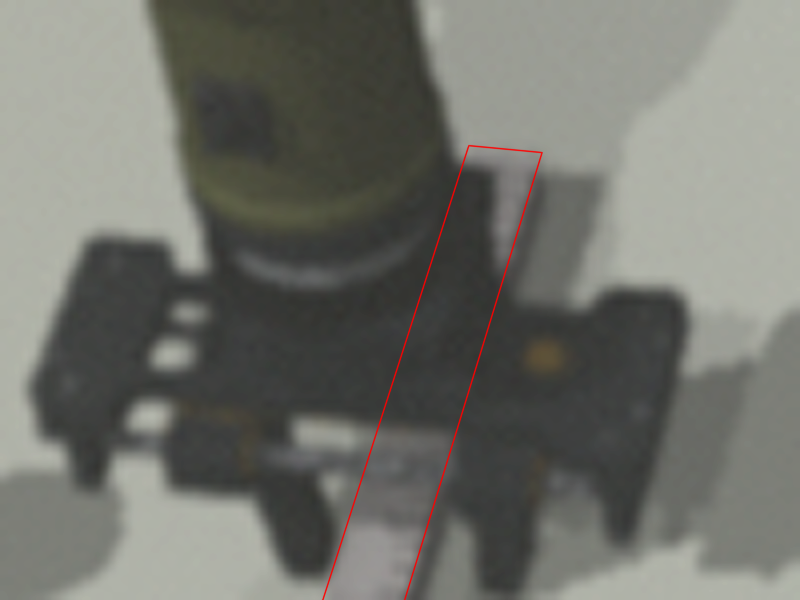

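```bash
python3 -m creep '[0,0,-3,0,0,0,0,0,0,0,0,0]'; python3 - <<'E'
from h import *
d=snapshot("scene");s=get_state();p=np.array(s["tool_pos"]);print(p,s["contact_force"],s["opening"])
p[2]=.003
from scipy.spatial.transform import Rotation as R
M=R.from_quat(s["eef_rot"]).as_matrix();o=s["opening"]*.0881/2
L=[(np.array([p+M@[-.009,sg*o,0],p+M@[.009,sg*o,0],p+M@[.009,sg*(o+.0175),0],p+M@[-.009,sg*(o+.0175),0]]),(0,255,0)) for sg in(1,-1)]
draw(d["color"][:,:,::-1],d,L,165,180,100,75,"pics/c8.png",8,1.8)
E
```

```text
clock: 8.02
tool_pos: [0.488, -0.2992, -0.0274]
eef_rot: [0.997, 0.076, -0.0, 0.0]
contact_force: [0.5, 0.2, -0.1]
opening: 0.569
[ 0.48786173 -0.29903331 -0.02757768] [ 1.01633134  0.34939117 -0.54265331] 0.5668787889639137
```

View pics/c8.png

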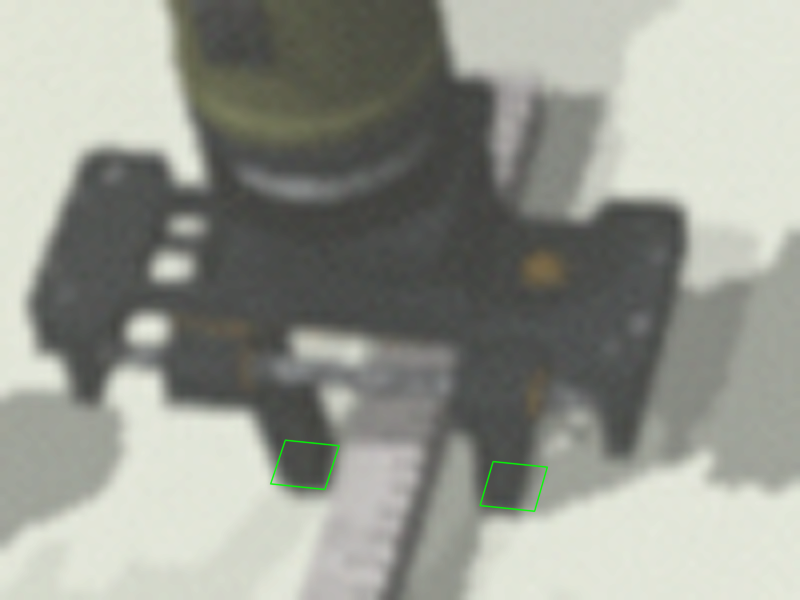

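```bash
python3 -m creep '[0,-1,-9.5,0,0,0,0,0,0,0,0,0,0,0,0,0,0,0,0,0,0,0,0,0,0,0,0,0,0,0]' 15 45;python3 -m creep '[0,0,0,0,0,0,0,0,0,0,0,0,0,0,0,0,0,0]'
```

```text
clock: 8.48
tool_pos: [0.488, -0.299, -0.0166]
eef_rot: [0.997, 0.075, 0.0, 0.001]
contact_force: [0.2, 0.7, -1.5]
opening: 0.273
clock: 8.73
tool_pos: [0.488, -0.2989, -0.0167]
eef_rot: [0.997, 0.076, 0.0, 0.001]
contact_force: [-0.3, -0.7, 0.6]
opening: 0.276
```

```bash
python3 -m creep '[0,0,-20,0,0,0,0,0,-30,0,0,0,0,0,-30,0,0,0,0,0,-22,0,0,0]'; python3 plan.py .5237 .1046 .085 -.283 36 5; python3 - <<'E'
from h import *
d=snapshot("scene");draw(d["color"][:,:,::-1],d,[],130,100,200,150,"pics/d1.png",4)
E
```

```text
clock: 9.07
tool_pos: [0.4834, -0.2947, 0.0821]
eef_rot: [0.997, 0.076, -0.006, -0.004]
contact_force: [0.7, -0.4, -1.7]
opening: 0.275
t 9.07 pos [ 483.4 -294.7   82.1] err mm world [ 40.3 399.3   2.9] rot err [ -0.86   0.26 -65.12] F [ 0.7 -0.4 -1.7] op 24.2 q7 -0.52
rows needed 12.0
[8.3, -32.4, -0.0, -0.1, 0.0, -5.4, 11.3, -31.5, -0.1, -0.1, 0.0, -5.4, 14.3, -30.2, -0.1, -0.1, 0.0, -5.4, 17.0, -28.8, -0.2, -0.1, 0.0, -5.4, 19.7, -27.0, -0.2, -0.1, 0.0, -5.4]
```

View pics/d1.png

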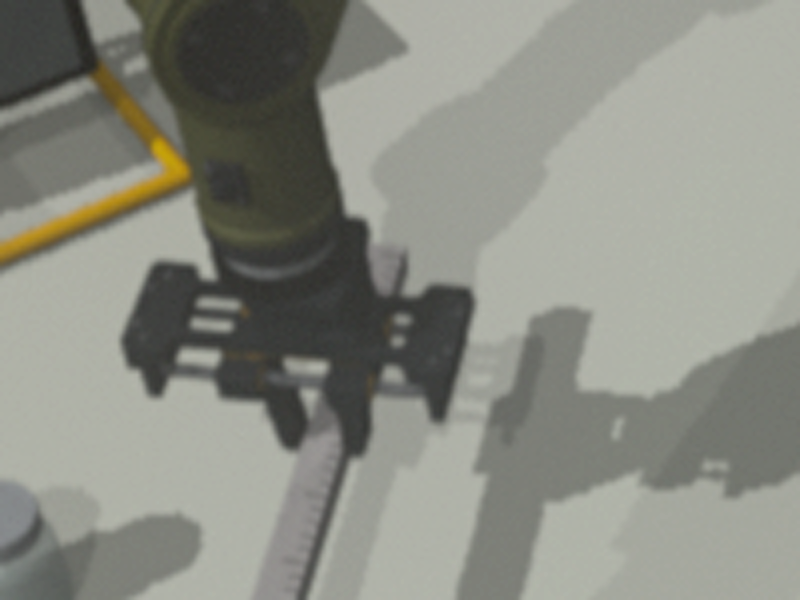

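```bash
python3 -m creep '[8,-30,-1,-0.1,0,-5.4,11,-31,-1,-0.1,0,-5.4,14,-30,0,-0.1,0,-5.4,17,-29,0,-0.1,0,-5.4,20,-27,0,-0.1,0,-5.4]'; python3 plan.py .5237 .1046 .085 -.283 36 5
```

```text
clock: 9.53
tool_pos: [0.5018, -0.1396, 0.0885]
eef_rot: [0.952, 0.307, -0.002, 0.008]
contact_force: [0.5, 0.2, -2.3]
opening: 0.277
t 9.53 pos [ 501.8 -139.6   88.5] err mm world [ 21.9 244.2  -3.5] rot err [  0.61   0.71 -37.99] F [ 0.5  0.2 -2.3] op 24.4 q7 -0.43
rows needed 7.0
[22.9, -26.5, -0.1, 0.1, 0.1, -5.4, 25.3, -24.2, 0.0, 0.1, 0.1, -5.4, 27.5, -21.7, 0.1, 0.1, 0.1, -5.4, 29.4, -19.0, 0.2, 0.1, 0.1, -5.4, 31.1, -16.1, 0.3, 0.1, 0.1, -5.5]
```

```bash
python3 -m creep '[23,-26,0,0.1,0.1,-5.4,25,-24,0,0.1,0.1,-5.4,27,-22,0,0.1,0.1,-5.4,29,-19,0,0.1,0.1,-5.4,30,-16,0.3,0.1,0.1,-5.5]'; python3 plan.py .5237 .1046 .085 -.283 30 5
```

```text
clock: 9.95
tool_pos: [0.5121, 0.0423, 0.084]
eef_rot: [0.847, 0.532, -0.002, -0.0]
contact_force: [0.3, -0.6, -2.4]
opening: 0.276
t 9.95 pos [512.1  42.3  84. ] err mm world [11.6 62.3  1. ] rot err [-0.18  0.18 -9.5 ] F [ 0.3 -0.6 -2.4] op 24.3 q7 -0.38
rows needed 3.0
[20.4, -5.5, -0.4, -0.1, 0.1, -3.2, 20.7, -4.4, -0.4, -0.0, 0.0, -3.1, 20.8, -3.3, -0.3, -0.1, 0.1, -3.2]
```

```bash
python3 -m creep '[20,-5,0,0,0.1,-3.2,20,-4,0,0,0,-3.1,14,-3,0,0,0.1,-3,0,0,0,0,0,0]'; python3 plan.py .5237 .1046 .02 -.283 30 5; python3 - <<'E'
from h import *
for n,b in(("scene",(260,200,200,150)),("top",(180,130,200,150))):
    d=snapshot(n);draw(d["color"][:,:,::-1],d,[],*b,f"pics/e_{n}.png",4)
E
```

```text
clock: 10.28
tool_pos: [0.519, 0.1118, 0.0814]
eef_rot: [0.792, 0.61, -0.0, -0.006]
contact_force: [0.6, 1.1, -2.1]
opening: 0.274
t 10.28 pos [519.  111.8  81.4] err mm world [  4.7  -7.2 -61.4] rot err [-0.57 -0.38  1.45] F [ 0.6  1.1 -2.1] op 24.1 q7 -0.35
rows needed 3.0
[-2.1, 2.3, 20.4, -0.2, -0.1, 0.5, -2.0, 2.3, 20.5, -0.2, -0.1, 0.5, -1.9, 2.2, 20.5, -0.2, -0.2, 0.5]
```

View pics/e_scene.png

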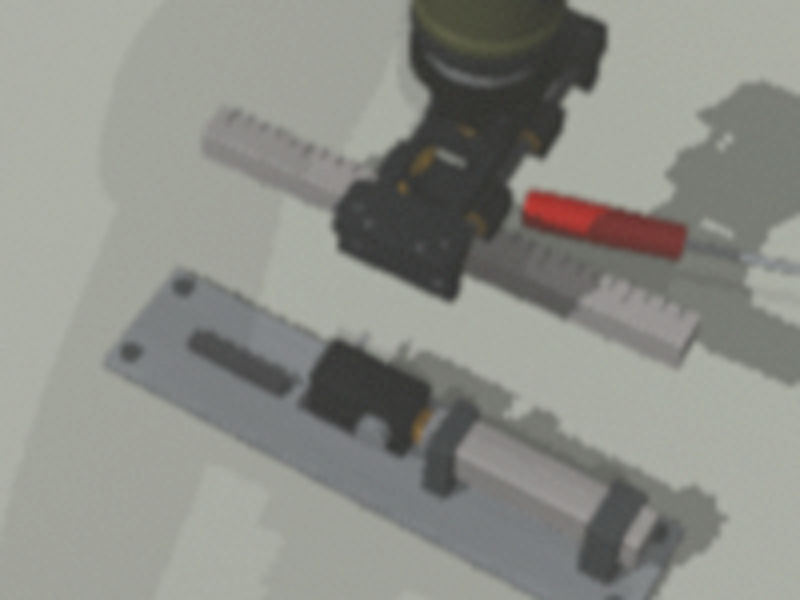

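View pics/e_top.png

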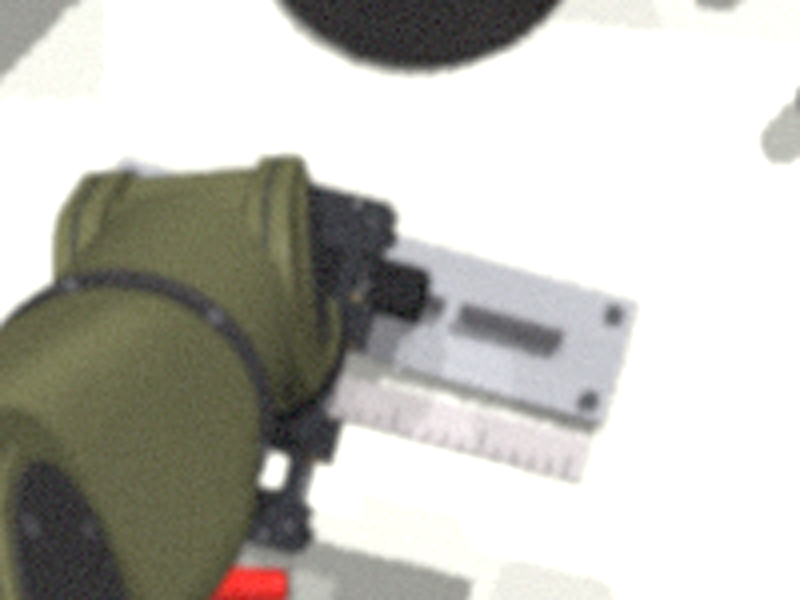

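```bash
python3 -m creep '[-2,2.3,20,-0.2,-0.1,0.5,-2,2.3,20,-0.2,-0.1,0.5,-1,2,14,-0.2,-0.2,0.5,0,0,0,0,0,0]'; python3 plan.py .5237 .1046 .0 -.283 30 5
```

```text
clock: 10.72
tool_pos: [0.5243, 0.0903, 0.0269]
eef_rot: [0.807, 0.59, -0.002, 0.005]
contact_force: [0.6, -0.3, -1.9]
opening: 0.279
t 10.72 pos [524.3  90.3  26.9] err mm world [ -0.6  14.3 -26.9] rot err [ 0.29  0.53 -1.46] F [ 0.6 -0.3 -1.9] op 24.6 q7 -0.35
rows needed 2.0
[6.8, -2.5, 13.4, 0.1, 0.3, -0.7, 6.8, -2.4, 13.4, 0.2, 0.2, -0.8]
```

```bash
python3 -m creep '[6,-2.5,8,0.1,0.3,-0.7,5,-2,8,0.1,0.2,-0.6,0,0,0,0,0,0,0,0,0,0,0,0]'; python3 plan.py .5237 .1046 .0 -.283 30 5; python3 - <<'E'
from h import *
import fit
from scipy.spatial.transform import Rotation as R
g=(.5955,.092,-1.854)
s=get_state();p=s["tool_pos"];M=R.from_quat(s["eef_rot"]).as_matrix();yw=np.arctan2(M[1,1],M[0,1]);print(yw)
th=yw+np.pi/2
P=[(fit.box(*g,*fit.GD,.01),(0,0,255)),(fit.box(*g,-.018,.045,-.015,.015,.064),(0,0,255))]
z=p[2]+.03-.013+.022
P+=[(fit.box(p[0],p[1],th,-.16,.14,-.0125,.0125,z),(0,255,0))]
for n,b in(("scene",(260,200,200,150)),("top",(180,130,200,150))):
    d=snapshot(n);draw(d["color"][:,:,::-1],d,P,*b,f"pics/f_{n}.png",4)
E
```

```text
clock: 11.05
tool_pos: [0.5233, 0.0972, 0.0104]
eef_rot: [0.802, 0.597, -0.001, 0.002]
contact_force: [-0.5, -1.1, -1.7]
opening: 0.272
t 11.05 pos [523.3  97.2  10.4] err mm world [  0.4   7.4 -10.4] rot err [ 0.11  0.18 -0.52] F [-0.5 -1.1 -1.7] op 23.9 q7 -0.35
rows needed 1.0
[7.3, -1.8, 10.4, 0.1, 0.2, -0.5]
-0.2920777909129194
```

View pics/f_scene.png

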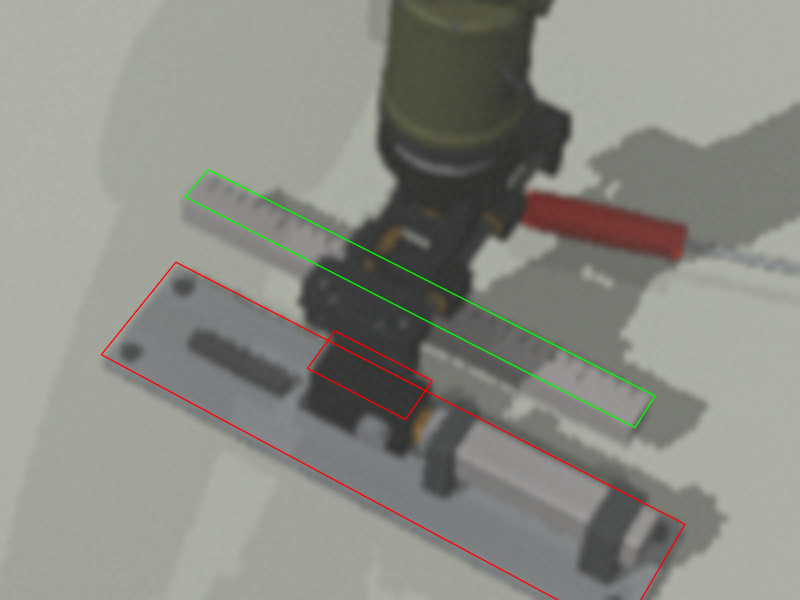

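View pics/f_top.png

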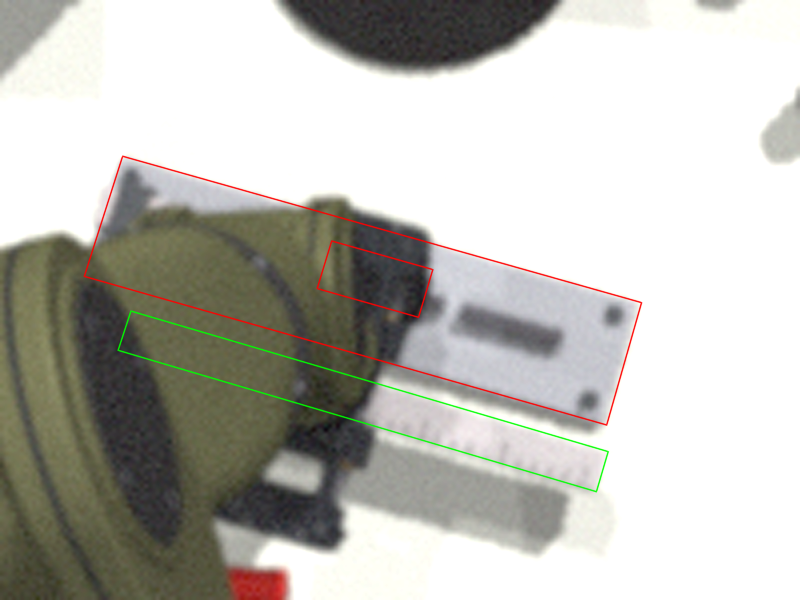

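```bash
python3 -m creep '[7,-1.8,8,0.1,0.2,-0.5,0,0,8,0,0,0,0,0,6,0,0,0,0,0,0,0,0,0]'; python3 plan.py .5237 .1046 -.0165 -.283 30 5
```

```text
clock: 11.48
tool_pos: [0.5252, 0.1064, -0.0119]
eef_rot: [0.799, 0.601, 0.002, 0.0]
contact_force: [0.3, 0.0, -1.9]
opening: 0.28
t 11.48 pos [525.2 106.4 -11.9] err mm world [-1.5 -1.8 -4.6] rot err [ 0.19 -0.18  0.1 ] F [ 0.3  0.  -1.9] op 24.6 q7 -0.34
rows needed 1.0
[-2.2, -0.9, 4.6, 0.2, -0.2, 0.1]
```

```bash
python3 -m creep '[-2,0,2,0.2,-0.2,0,0,0,1.5,0,0,0,0,0,0,0,0,0]'; python3 plan.py .5237 .1046 -.0165 -.283 30 5
```

```text
clock: 11.73
tool_pos: [0.5241, 0.1043, -0.0165]
eef_rot: [0.799, 0.601, -0.001, -0.0]
contact_force: [-0.3, 0.1, -1.2]
opening: 0.276
t 11.73 pos [524.1 104.3 -16.5] err mm world [-0.4  0.3  0. ] rot err [-0.09  0.08  0.12] F [-0.3  0.1 -1.2] op 24.3 q7 -0.34
rows needed 1.0
[0.2, -0.5, -0.0, -0.1, 0.1, 0.1]
```

Now slide in (+y tool) in small steps.

```bash
python3 -m creep '[0,4,0,-0.1,0.1,0.1,0,4,0,0,0,0,0,4,0,0,0,0,0,0,0,0,0,0]'; python3 plan.py .5410 .0995 -.0165 -.283 30 5;python3 - <<'E'
from h import *
import fit
g=(.5955,.092,-1.854)
s=get_state();p=s["tool_pos"];d=p[:2]-g[:2];c,sn=np.cos(g[2]),np.sin(g[2]);print("gauge xy",c*d[0]+sn*d[1],-sn*d[0]+c*d[1])
P=[(fit.box(*g,*fit.GD,.01),(0,0,255))]
for n,b in(("scene",(260,200,200,150)),("top",(180,130,200,150))):
    d=snapshot(n);draw(d["color"][:,:,::-1],d,P,*b,f"pics/g_{n}.png",4)
E
```

```text
clock: 12.07
tool_pos: [0.5371, 0.1001, -0.0162]
eef_rot: [0.8, 0.6, 0.0, 0.0]
contact_force: [0.5, -1.1, -1.6]
opening: 0.28
t 12.07 pos [537.1 100.1 -16.2] err mm world [ 3.9 -0.6 -0.3] rot err [ 0.06 -0.02 -0.03] F [ 0.5 -1.1 -1.6] op 24.6 q7 -0.34
rows needed 1.0
[0.5, 3.9, 0.3, 0.1, -0.0, -0.0]
gauge xy 0.008543998693317355 -0.05829519419494844
```

View pics/g_scene.png

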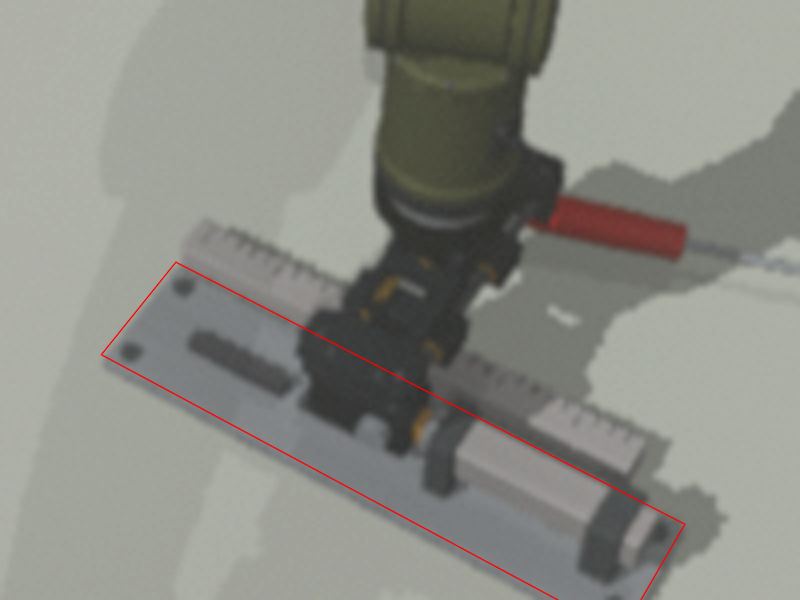

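View pics/g_top.png

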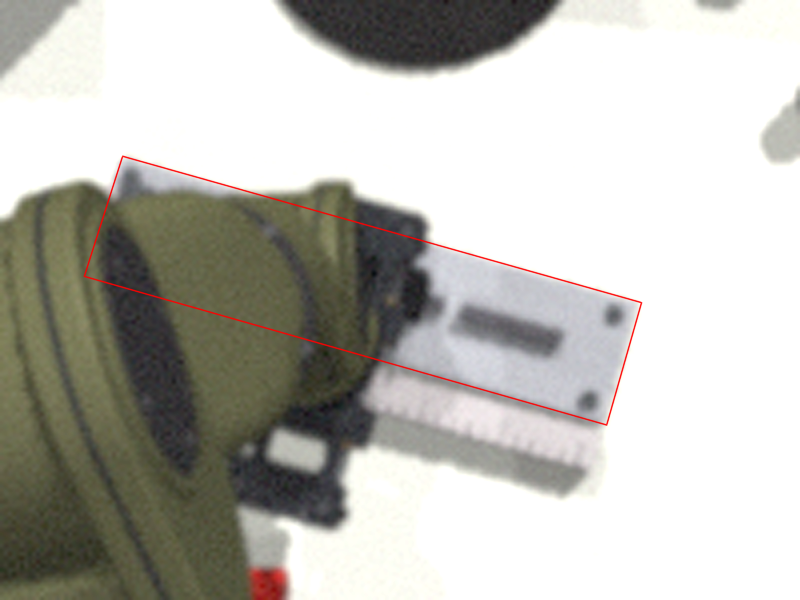

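```bash
python3 -m creep '[0,2,0,0,0,0]';python3 -m creep '[0,1.5,0,0,0,0]';python3 -m creep '[0,1.5,0,0,0,0]';python3 -m creep '[0,1.5,0,0,0,0]'
```

```text
clock: 12.25
tool_pos: [0.5374, 0.1, -0.0163]
eef_rot: [0.8, 0.6, -0.0, -0.001]
contact_force: [0.1, -0.3, -1.7]
opening: 0.274
clock: 12.33
tool_pos: [0.539, 0.0996, -0.0162]
eef_rot: [0.8, 0.6, -0.0, -0.0]
contact_force: [0.2, 0.3, -2.1]
opening: 0.278
clock: 12.42
tool_pos: [0.5404, 0.0992, -0.0162]
eef_rot: [0.8, 0.6, -0.0, -0.001]
contact_force: [-0.4, 0.6, -2.2]
opening: 0.277
clock: 12.5
tool_pos: [0.5421, 0.0988, -0.0162]
eef_rot: [0.8, 0.601, -0.0, -0.001]
contact_force: [0.2, 0.7, -1.7]
opening: 0.273
```

```bash
python3 -m creep '[0,1.2,0,0,0,0]';python3 -m creep '[0,1.2,0,0,0,0]';python3 -m creep '[0,1.2,0,0,0,0]'
```

```text
clock: 12.58
tool_pos: [0.5425, 0.0987, -0.0162]
eef_rot: [0.8, 0.6, -0.001, -0.001]
contact_force: [-2.0, 1.4, -0.7]
opening: 0.278
clock: 12.67
tool_pos: [0.5424, 0.0987, -0.0164]
eef_rot: [0.8, 0.6, -0.002, -0.002]
contact_force: [-2.6, 1.8, 0.0]
opening: 0.278
clock: 12.75
tool_pos: [0.5424, 0.0986, -0.0165]
eef_rot: [0.8, 0.6, -0.003, -0.003]
contact_force: [-3.1, 0.8, -0.5]
opening: 0.279
```

```bash
python3 -m creep '[0,1.5,0.5,0,0,0,0,1,0.5,0,0,0]'; python3 -m creep '[0,0,0,0,0,0,0,0,0,0,0,0,0,0,0,0,0,0]' 31 20; python3 - <<'E'
from h import *
import fit
g=(.5955,.092,-1.854)
P=[(fit.box(*g,*fit.GD,.01),(0,0,255))]
for n,b in(("scene",(260,200,200,150)),("top",(240,160,120,90))):
    d=snapshot(n);draw(d["color"][:,:,::-1],d,P,*b,f"pics/h_{n}.png")
E
```

```text
clock: 12.92
tool_pos: [0.5423, 0.0986, -0.017]
eef_rot: [0.8, 0.601, -0.004, -0.005]
contact_force: [-3.6, 0.2, 10.4]
opening: 0.276
clock: 13.17
tool_pos: [0.5453, 0.0982, -0.0161]
eef_rot: [0.799, 0.601, -0.002, -0.003]
contact_force: [-0.1, 0.7, -0.1]
opening: 0.352
```

View pics/h_scene.png

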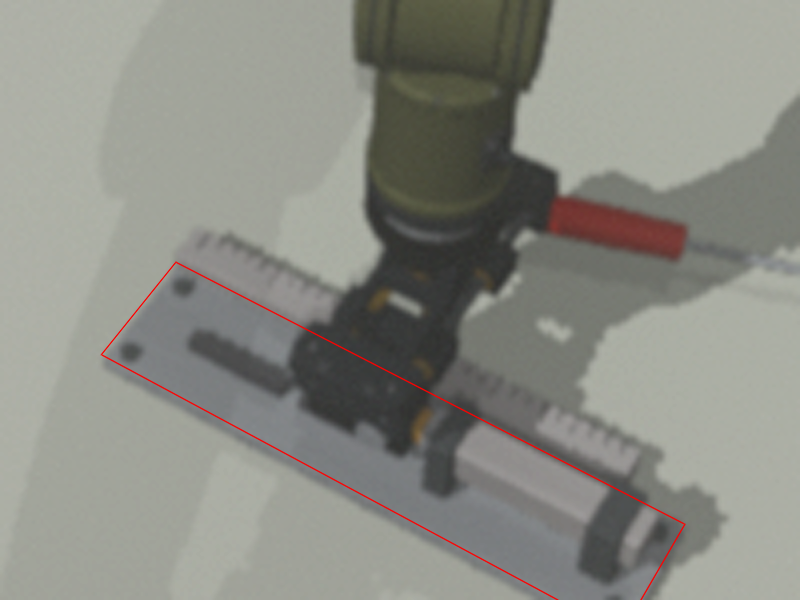

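View pics/h_top.png

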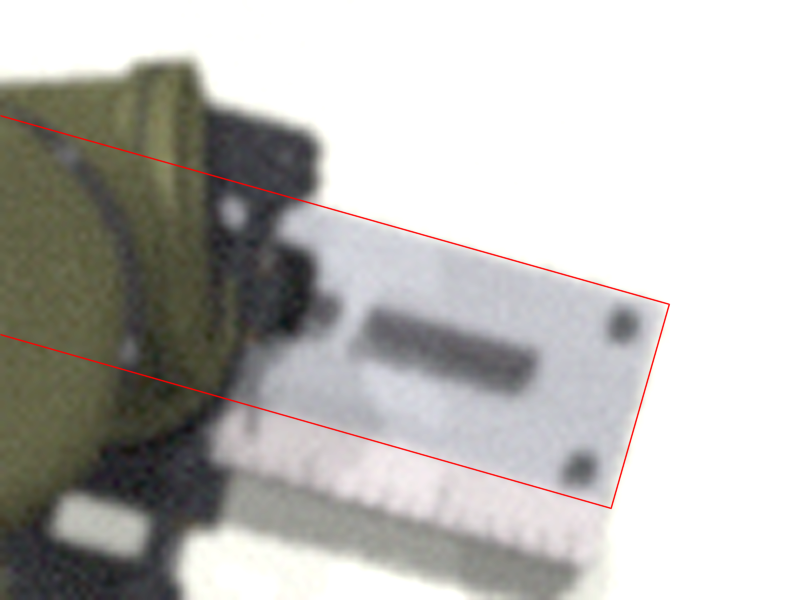

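```bash
python3 -m creep '[0,-1.5,-2,0,0,0,0,-0.5,-12,0.3,-0.2,0,0,0,-35,0,0,0,0,0,-35,0,0,0,0,0,0,0,0,0]'; python3 plan.py .5453 .0982 .09 -.283
```

```text
clock: 13.68
tool_pos: [0.5436, 0.0978, 0.0689]
eef_rot: [0.8, 0.6, -0.007, -0.004]
contact_force: [0.1, 0.2, -0.8]
opening: 0.349
t 13.68 pos [543.6  97.8  68.9] err mm world [ 1.7  0.4 21.1] rot err [-0.91  0.36  0.02] F [ 0.1  0.2 -0.8] op 30.7 q7 -0.35
rows needed 1.0
[0.7, 1.1, -21.1, -0.9, 0.4, 0.0]
```

```bash
python3 -m creep '[-10,-15,-5,-0.9,0.4,0,-25,-25,0,0,0,0,-25,-20,0,0,0,0,-20,-15,0,0,0,0,0,0,0,0,0,0]' 0 20; python3 plan.py .4688 .0143 .0 -.283;  python3 - <<'E'
from h import *
import fit
g=(.5955,.092,-1.854)
P=[(fit.box(*g,*fit.GD,.01),(0,0,255))]
for n,b in(("scene",(290,240,160,120)),("top",(190,160,160,120))):
    d=snapshot(n);draw(d["color"][:,:,::-1],d,[],*b,f"pics/i_{n}.png")
E
```

```text
clock: 14.1
tool_pos: [0.4504, 0.0421, 0.0763]
eef_rot: [0.798, 0.602, 0.006, 0.003]
contact_force: [-0.9, 1.3, -0.5]
opening: 0.012
t 14.1 pos [450.4  42.1  76.3] err mm world [ 18.4 -27.8 -76.3] rot err [ 0.69 -0.38  0.24] F [-0.9  1.3 -0.5] op 1.1 q7 -0.28
rows needed 3.0
[-7.4, 8.2, 25.5, 0.2, -0.1, 0.1, -7.3, 8.2, 25.5, 0.2, -0.1, 0.1, -7.3, 8.4, 25.5, 0.3, -0.2, 0.0]
```

View pics/i_scene.png

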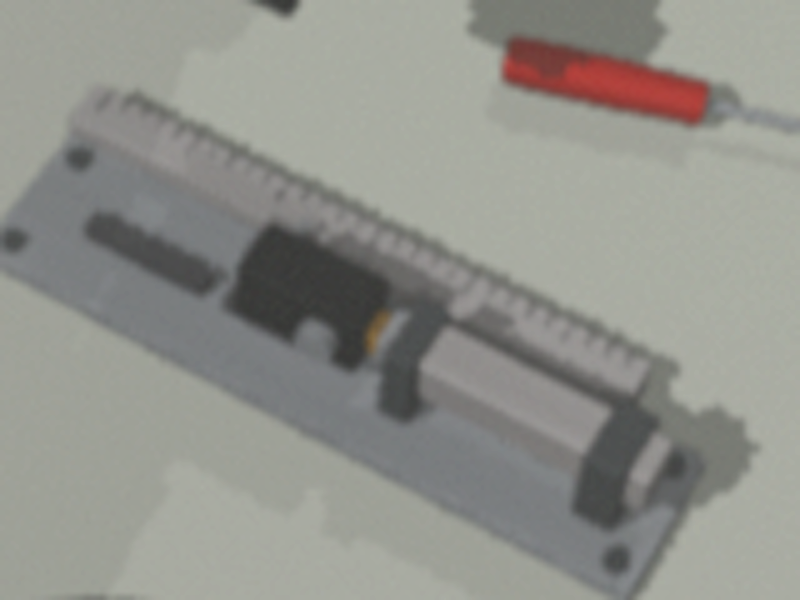

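View pics/i_top.png

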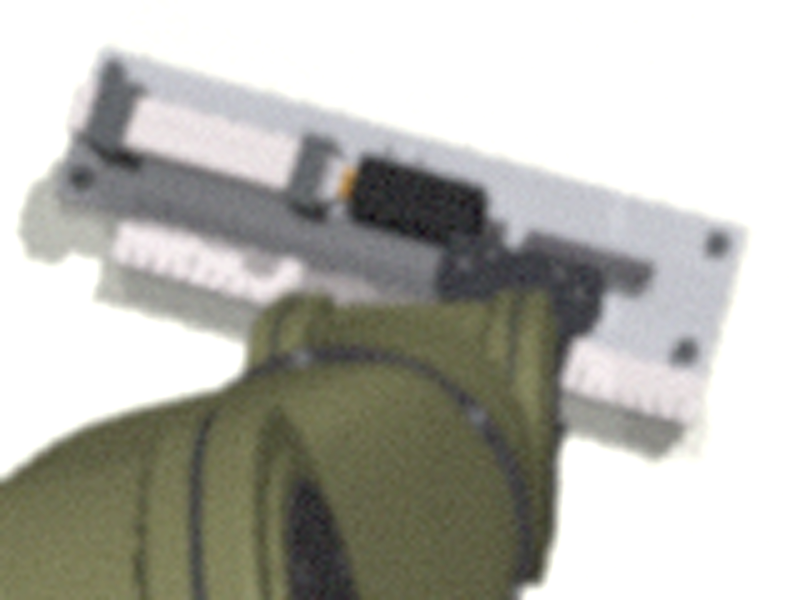

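The picture shows the straightedge against the plate's near side over its whole length. I'll nudge both ends to be sure it is flush.

```bash
python3 -m creep '[-7,4,25,0.2,-0.1,0.1,-7,4,25,0.2,-0.1,0.1,-5,4,20,0.2,-0.1,0,0,0,0,0,0,0]'; cat > gx.py <<'E'
import sys,numpy as np
from plant import get_state
from scipy.spatial.transform import Rotation as R
g=(.5955,.092,-1.854);s=get_state();p=s["tool_pos"];d=p[:2]-g[:2];c,sn=np.cos(g[2]),np.sin(g[2])
print("gauge mm",(np.array([c*d[0]+sn*d[1],-sn*d[0]+c*d[1]])*1000).round(1),"tip z real",round(p[2]*1000+30,1))
if len(sys.argv)>1:
    x,y=[float(v)/1000 for v in sys.argv[1:3]];print("world",round(g[0]+c*x-sn*y,4),round(g[1]+sn*x+c*y,4))
E
python3 gx.py 110 -95;python3 plan.py .473 .0129 -.018 -.283 20
```

```text
clock: 14.53
tool_pos: [0.4735, 0.0279, 0.0049]
eef_rot: [0.797, 0.603, 0.012, 0.004]
contact_force: [1.2, -1.0, -0.2]
opening: 0.003
gauge mm [ 95.6 -99.2] tip z real 34.9
world 0.4735 0.0129
t 14.53 pos [473.5  27.9   4.9] err mm world [ -0.5 -15.  -22.9] rot err [ 1.19 -0.77  0.43] F [ 1.2 -1.  -0.2] op 0.3 q7 -0.24
rows needed 2.0
[-7.4, 1.5, 11.4, 0.6, -0.4, 0.2, -7.4, 1.7, 11.4, 0.6, -0.4, 0.2]
```

```bash
python3 -m creep '[-7,1.5,11.4,0.6,-0.4,0.2,-7,1.7,11,0.6,-0.4,0.2,0,0,0,0,0,0]'; python3 gx.py; python3 plan.py .473 .0129 -.018 -.283 20;  python3 -m creep '[0,3,0,0,0,0,0,3,0,0,0,0]'; python3 gx.py
```

```text
clock: 14.78
tool_pos: [0.4771, 0.016, -0.0187]
eef_rot: [0.799, 0.601, 0.001, 0.0]
contact_force: [0.3, 0.5, 0.6]
opening: 0.003
gauge mm [106.1 -92.5] tip z real 11.3
t 14.78 pos [477.1  16.  -18.7] err mm world [-4.1 -3.1  0.7] rot err [ 0.14 -0.1   0.17] F [0.3 0.5 0.6] op 0.2 q7 -0.23
rows needed 1.0
[-4.1, -3.1, -0.7, 0.1, -0.1, 0.2]
clock: 14.95
tool_pos: [0.4836, 0.0154, -0.0181]
eef_rot: [0.799, 0.602, 0.002, 0.0]
contact_force: [0.2, -0.1, 0.7]
opening: 0.003
gauge mm [104.8 -86. ] tip z real 11.9
```

```bash
for i in 1; do python3 -m creep '[0,2,0,0,0,0]'; python3 -m creep '[0,1.5,0,0,0,0]'; python3 -m creep '[0,1.5,0,0,0,0]'; done; python3 gx.py
```

```text
clock: 15.03
tool_pos: [0.4865, 0.0153, -0.0175]
eef_rot: [0.798, 0.602, 0.003, 0.001]
contact_force: [0.5, 0.5, -0.2]
opening: 0.004
clock: 15.12
tool_pos: [0.4888, 0.0153, -0.0168]
eef_rot: [0.798, 0.602, 0.003, 0.001]
contact_force: [-1.0, 0.1, 0.2]
opening: 0.008
clock: 15.2
tool_pos: [0.4908, 0.0152, -0.0162]
eef_rot: [0.798, 0.603, 0.004, 0.001]
contact_force: [-0.4, -0.4, -0.4]
opening: 0.007
gauge mm [103. -79.] tip z real 13.8
```

```bash
python3 -m creep '[0,1,1.5,0.4,0,0]'; python3 -m creep '[0,1.2,1,0,0,0]'; python3 -m creep '[0,1.2,0,0,0,0]'; python3 gx.py
```

```text
clock: 15.28
tool_pos: [0.4912, 0.0153, -0.017]
eef_rot: [0.798, 0.603, 0.001, -0.002]
contact_force: [-3.3, -0.0, 3.3]
opening: -0.002
clock: 15.37
tool_pos: [0.4911, 0.0153, -0.0178]
eef_rot: [0.798, 0.603, 0.0, -0.003]
contact_force: [-3.2, 1.4, 3.9]
opening: 0.009
clock: 15.45
tool_pos: [0.4909, 0.0153, -0.0178]
eef_rot: [0.798, 0.603, -0.001, -0.004]
contact_force: [-3.1, 1.3, 1.5]
opening: 0.009
gauge mm [102.8 -79. ] tip z real 12.2
```

```bash
python3 -m creep '[0,1.2,0,0,0,0]'; python3 gx.py; python3 - <<'E'
from h import *
for n,b in(("scene",(270,240,120,90)),("top",(230,170,120,90))):
    d=snapshot(n);draw(d["color"][:,:,::-1],d,[],*b,f"pics/j_{n}.png")
E
```

```text
clock: 15.53
tool_pos: [0.4909, 0.0153, -0.0179]
eef_rot: [0.797, 0.603, -0.001, -0.005]
contact_force: [-2.9, 1.4, 4.7]
opening: 0.007
gauge mm [102.8 -79.1] tip z real 12.1
```

View pics/j_scene.png

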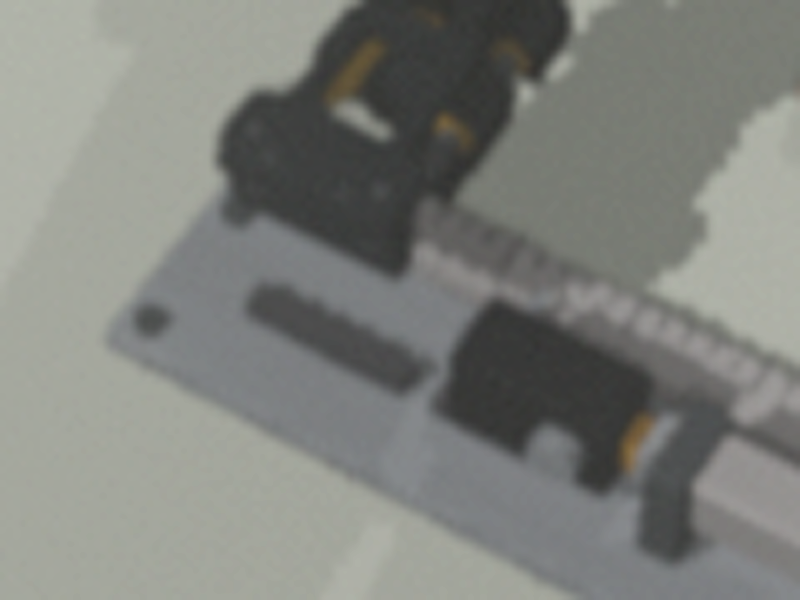

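View pics/j_top.png

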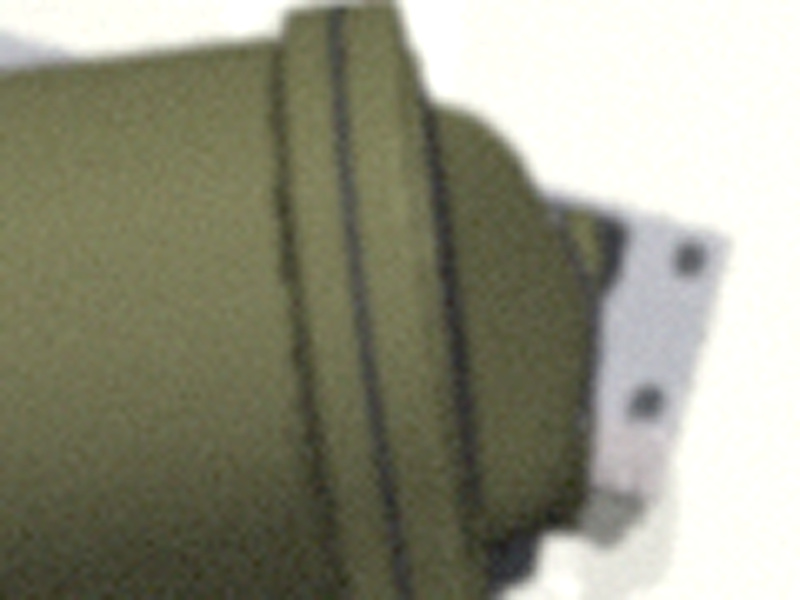

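```bash
python3 -m creep '[0,-8,-1,0,0,0,20,-6,-4,0,0.2,0,30,0,0,0,0.2,0,35,0,0,0,0,0,35,0,0,0,0,0]'; python3 gx.py -85 -95;python3 plan.py .5280 .2002 -.018 -.283 35
```

```text
clock: 16.05
tool_pos: [0.5132, 0.1251, -0.0119]
eef_rot: [0.804, 0.595, 0.001, -0.001]
contact_force: [1.2, 0.1, -0.2]
opening: 0.006
gauge mm [ -8.8 -88.3] tip z real 18.1
world 0.528 0.2002
t 16.05 pos [513.2 125.1 -11.9] err mm world [14.8 75.1 -6.1] rot err [-0.02 -0.21 -0.72] F [ 1.2  0.1 -0.2] op 0.5 q7 -0.36
rows needed 3.0
[25.4, -2.6, 2.1, -0.0, -0.1, -0.2, 25.4, -2.5, 2.1, -0.0, -0.1, -0.3, 25.4, -2.3, 2.1, -0.0, -0.0, -0.2]
```

```bash
python3 -m creep '[24,-2.6,2,0,-0.1,-0.2,24,-2.5,2,0,-0.1,-0.3,16,-1,2,0,0,-0.2,0,0,0,0,0,0]'; python3 gx.py;python3 plan.py .5280 .2002 -.018 -.283 35
```

```text
clock: 16.38
tool_pos: [0.5325, 0.2026, -0.0172]
eef_rot: [0.797, 0.604, 0.009, 0.001]
contact_force: [0.7, 0.9, 0.1]
opening: 0.004
gauge mm [-88.6 -91.4] tip z real 12.8
t 16.38 pos [532.5 202.6 -17.2] err mm world [-4.5 -2.4 -0.8] rot err [ 0.72 -0.73  0.56] F [0.7 0.9 0.1] op 0.4 q7 -0.43
rows needed 1.0
[-3.5, -3.7, 0.7, 0.7, -0.7, 0.6]
```

```bash
python3 -m creep '[0,3,0.5,0.7,-0.7,0.4,0,3,0,0,0,0]'; python3 -m creep '[0,1.5,0,0,0,0]'; python3 gx.py; python3 -m creep '[0,1.5,0,0,0,0]'; python3 -m creep '[0,1.5,0,0,0,0]'; python3 gx.py
```

```text
clock: 16.55
tool_pos: [0.5383, 0.2015, -0.0179]
eef_rot: [0.798, 0.602, 0.001, 0.001]
contact_force: [-0.6, -0.4, 0.5]
opening: 0.008
clock: 16.63
tool_pos: [0.5404, 0.1995, -0.0179]
eef_rot: [0.799, 0.602, 0.001, 0.001]
contact_force: [-0.3, -0.4, -0.1]
opening: 0.001
gauge mm [-87.8 -83. ] tip z real 12.1
clock: 16.72
tool_pos: [0.5421, 0.1976, -0.0178]
eef_rot: [0.799, 0.601, 0.001, 0.002]
contact_force: [0.4, -0.1, 0.2]
opening: 0.005
clock: 16.8
tool_pos: [0.5437, 0.1956, -0.0178]
eef_rot: [0.8, 0.601, 0.001, 0.002]
contact_force: [0.2, 0.2, -0.4]
opening: -0.001
gauge mm [-85.  -78.6] tip z real 12.2
```

```bash
python3 -m creep '[0,0.8,0,0,0,0]'; python3 -m creep '[0,1,0,0,0,0]'; python3 gx.py; python3 -m creep '[0,1.2,0,0,0,0]'; python3 gx.py
```

```text
clock: 16.88
tool_pos: [0.5437, 0.1952, -0.0177]
eef_rot: [0.8, 0.6, 0.001, 0.002]
contact_force: [-3.2, 4.6, 1.2]
opening: 0.003
clock: 16.97
tool_pos: [0.5436, 0.1952, -0.0178]
eef_rot: [0.8, 0.6, 0.0, 0.001]
contact_force: [-3.1, 2.9, 1.5]
opening: 0.009
gauge mm [-84.6 -78.7] tip z real 12.2
clock: 17.05
tool_pos: [0.5435, 0.1953, -0.0178]
eef_rot: [0.8, 0.601, -0.001, -0.0]
contact_force: [-2.1, 3.2, 2.1]
opening: 0.005
gauge mm [-84.6 -78.8] tip z real 12.2
```

```bash
python3 -m creep '[0,-8,0,0,0,0,0,-5,-15,0,0,0,0,-5,-35,0,0,0,0,-10,-40,0,0,0,0,-10,-10,0,0,0]' 56 20;  python3 gx.py 0 0.5; python3 - <<'E'
from h import *
for n,b in(("scene",(290,240,160,120)),("top",(190,160,160,120))):
    d=snapshot(n);draw(d["color"][:,:,::-1],d,[],*b,f"pics/k_{n}.png")
E
```

```text
clock: 17.47
tool_pos: [0.5065, 0.2007, 0.0818]
eef_rot: [0.802, 0.598, -0.003, 0.002]
contact_force: [0.1, -0.6, 0.6]
opening: 0.354
gauge mm [ -79.5 -115.9] tip z real 111.8
world 0.596 0.0919
```

View pics/k_scene.png

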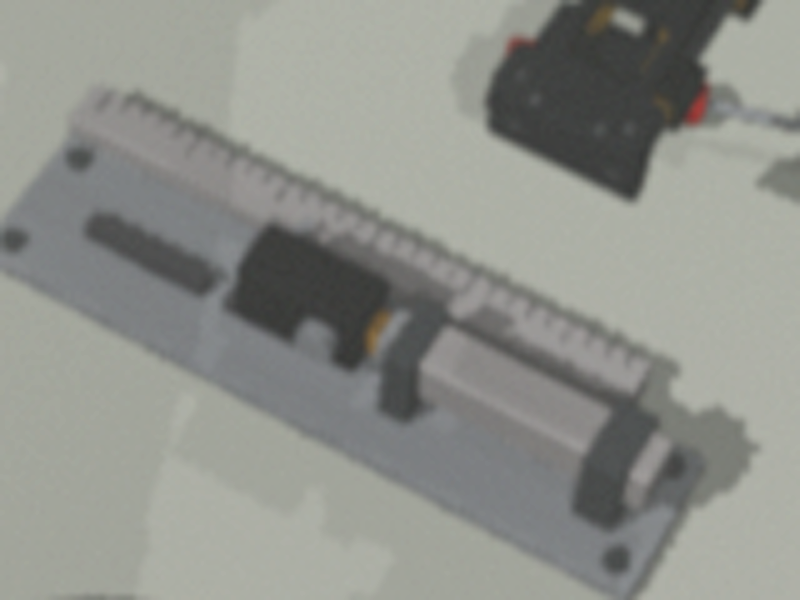

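View pics/k_top.png

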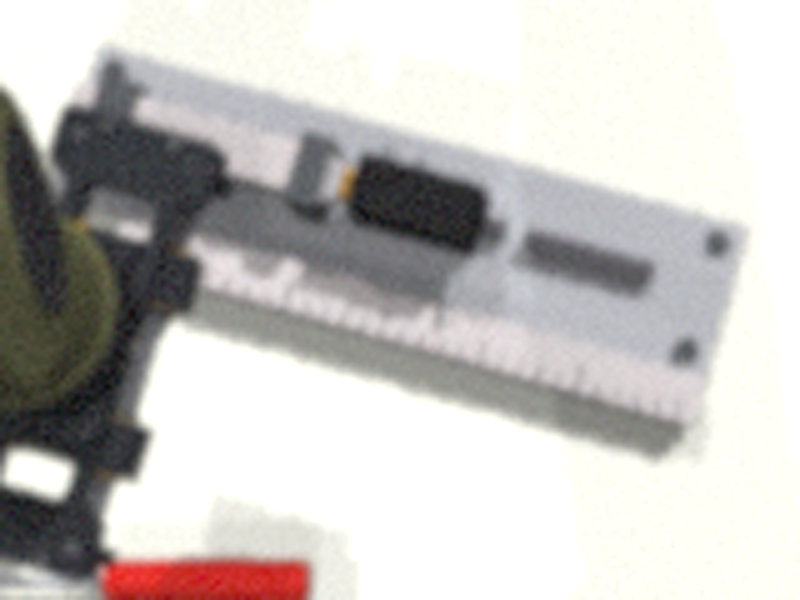

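```bash
python3 plan.py .596 .0919 .08 -.283 36
```

```text
t 17.57 pos [503.9 201.4  79.6] err mm world [  92.1 -109.5    0.4] rot err [-0.22  0.49 -0.22] F [-0.4  0.6  0.1] op 39.6 q7 -0.48
rows needed 4.0
[-19.7, 29.8, -0.0, -0.1, 0.1, -0.1, -19.8, 29.8, -0.0, -0.0, 0.1, -0.0, -19.8, 29.8, -0.1, -0.1, 0.1, -0.1, -19.9, 29.8, -0.0, -0.0, 0.2, -0.0]
```

```bash
python3 -m creep '[-20,30,0,0,0.1,-0.1,-20,30,0,0,0.1,0,-20,30,0,0,0.1,0,-12,18,0,0,0,0,0,0,0,0,0,0]' 54 20; python3 plan.py .596 .0919 .05 -.283 30
```

```text
clock: 17.98
tool_pos: [0.5885, 0.0995, 0.073]
eef_rot: [0.798, 0.603, -0.005, -0.001]
contact_force: [-0.8, -0.7, 0.8]
opening: 0.616
t 17.98 pos [588.5  99.5  73. ] err mm world [  7.5  -7.6 -23. ] rot err [-0.37  0.38  0.37] F [-0.8 -0.7  0.8] op 54.3 q7 -0.31
rows needed 1.0
[-5.1, 9.5, 23.0, -0.4, 0.4, 0.4]
```

```bash
python3 -m creep '[-4,7,5,-0.4,0.4,0.4,0,0,0,0,0,0,0,0,0,0,0,0]'; python3 plan.py .596 .0919 .04 -.283 15;python3 gx.py;  python3 - <<'E'
from h import *
for n,b in(("scene",(290,230,160,120)),):
    d=snapshot(n);draw(d["color"][:,:,::-1],d,[],*b,f"pics/l_{n}.png")
E
```

```text
clock: 18.23
tool_pos: [0.5925, 0.0921, 0.0633]
eef_rot: [0.801, 0.599, -0.002, -0.001]
contact_force: [-0.0, 1.5, 0.3]
opening: 0.613
t 18.23 pos [592.5  92.1  63.3] err mm world [  3.5  -0.2 -23.3] rot err [-0.2   0.08 -0.21] F [-0.   1.5  0.3] op 54.0 q7 -0.31
rows needed 2.0
[0.4, 1.8, 11.7, -0.1, 0.0, -0.1, 0.5, 1.7, 11.6, -0.1, 0.1, -0.1]
gauge mm [ 0.8 -2.9] tip z real 93.3
```

View pics/l_scene.png

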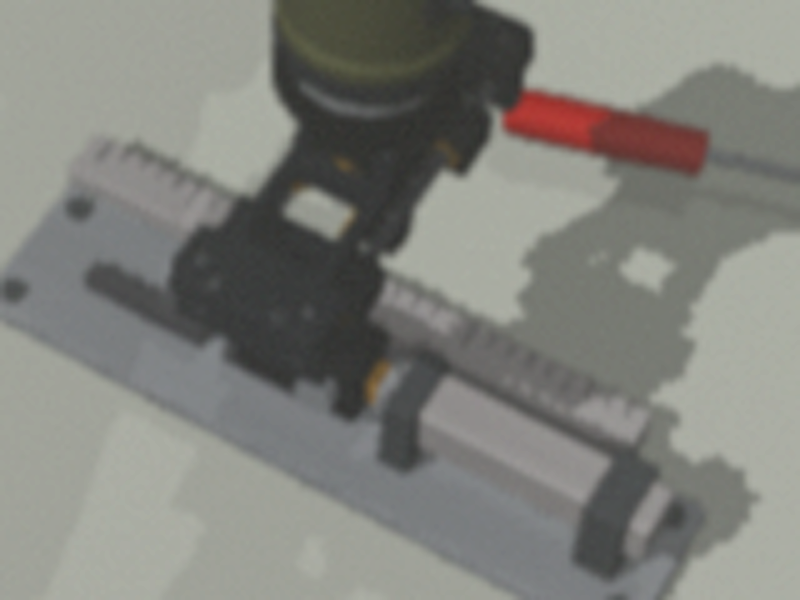

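```bash
python3 -m creep '[0.4,3,8,-0.1,0,-0.1,0.4,2,8,-0.1,0,-0.1,0,0,0,0,0,0,0,0,0,0,0,0]'; python3 plan.py .598 .0914 .02 -.283 15;python3 gx.py
```

```text
clock: 18.62
tool_pos: [0.5951, 0.0959, 0.0448]
eef_rot: [0.798, 0.603, -0.001, -0.001]
contact_force: [0.1, -0.2, 0.1]
opening: 0.616
t 18.62 pos [595.1  95.9  44.8] err mm world [  2.9  -4.5 -24.8] rot err [-0.19  0.04  0.38] F [ 0.1 -0.2  0.1] op 54.3 q7 -0.3
rows needed 2.0
[-1.8, 2.1, 12.4, -0.1, 0.0, 0.2, -1.7, 2.0, 12.4, -0.1, 0.0, 0.2]
gauge mm [-3.6 -1.5] tip z real 74.8
```

```bash
python3 -m creep '[-2.5,3,4,-0.1,0,0.3,0,0,0,0,0,0]'; python3 gx.py; python3 -m creep '[0,0,8,-0.1,0,0,0,0,8,0,0,0,0,0,0,0,0,0]'; python3 plan.py .598 .0914 -.004 -.283 15;python3 gx.py
```

```text
clock: 18.78
tool_pos: [0.597, 0.0937, 0.0403]
eef_rot: [0.799, 0.601, -0.001, -0.001]
contact_force: [-0.3, -1.3, 0.4]
opening: 0.614
gauge mm [-2.   0.9] tip z real 70.3
clock: 19.03
tool_pos: [0.5975, 0.0938, 0.0233]
eef_rot: [0.799, 0.601, 0.0, 0.0]
contact_force: [-0.3, -0.7, -0.7]
opening: 0.611
t 19.03 pos [597.5  93.8  23.3] err mm world [  0.5  -2.4 -27.3] rot err [ 0.07 -0.01  0.16] F [-0.3 -0.7 -0.7] op 53.8 q7 -0.29
rows needed 2.0
[-1.1, 0.6, 13.6, 0.0, -0.0, 0.1, -1.1, 0.5, 13.7, 0.1, -0.0, 0.1]
gauge mm [-2.3  1.4] tip z real 53.3
```

```bash
python3 -m creep '[-1.1,0,9,0,0,0.1,-1,0,9,0,0,0.1,0,0,7,0,0,0,0,0,0,0,0,0]'; python3 plan.py .598 .0914 -.004 -.283 15;python3 gx.py;  python3 - <<'E'
from h import *
for n,b in(("scene",(290,230,160,120)),):
    d=snapshot(n);draw(d["color"][:,:,::-1],d,[],*b,f"pics/m_{n}.png")
E
```

```text
clock: 19.37
tool_pos: [0.5965, 0.0914, -0.0049]
eef_rot: [0.8, 0.6, 0.0, 0.0]
contact_force: [-0.7, 0.3, 0.4]
opening: 0.612
t 19.37 pos [596.5  91.4  -4.9] err mm world [1.5 0.  0.9] rot err [ 0.02  0.01 -0.08] F [-0.7  0.3  0.4] op 53.9 q7 -0.29
rows needed 1.0
[0.5, 1.5, -0.9, 0.0, 0.0, -0.1]
gauge mm [0.3 1.1] tip z real 25.1
```

View pics/m_scene.png

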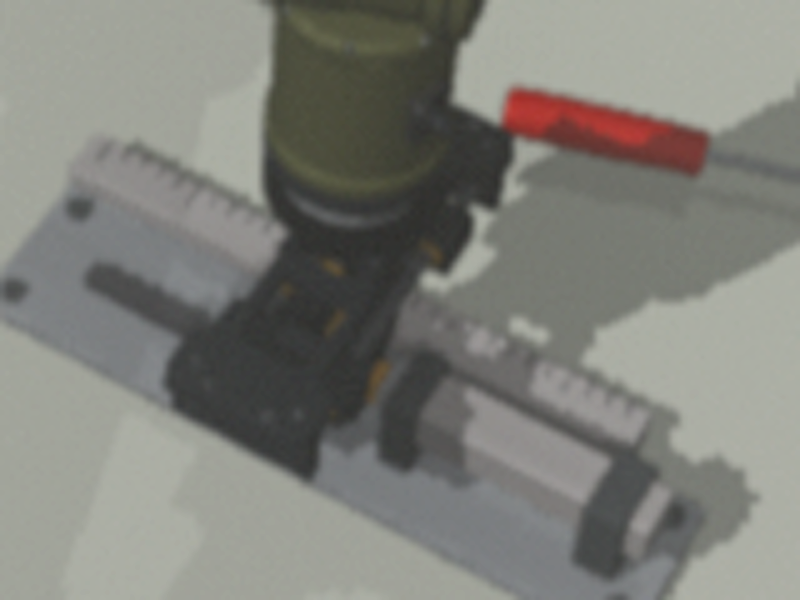

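Tip is at height 25, so the pads are at 44. Closing with 28 N.

```bash
python3 -m creep '[0,0,0,0,0,0,0,0,0,0,0,0,0,0,0,0,0,0,0,0,0,0,0,0]' 10 28; python3 -m creep '[0,0,0,0,0,0,0,0,0,0,0,0,0,0,0,0,0,0]';python3 gx.py; python3 - <<'E'
from plant import *
print(get_state()["opening"]*88.1)
E
```

```text
clock: 19.75
tool_pos: [0.596, 0.0914, -0.0043]
eef_rot: [0.8, 0.6, -0.0, -0.0]
contact_force: [-6.6, 0.8, 6.5]
opening: 0.342
clock: 20.0
tool_pos: [0.596, 0.0915, -0.0042]
eef_rot: [0.8, 0.6, -0.0, 0.0]
contact_force: [-1.0, -0.1, -2.4]
opening: 0.335
gauge mm [0.4 0.6] tip z real 25.8
29.552184160395008
```

```bash
python3 -m creep '[-5,0,0,0,0,0,-6,0,0,0,0,0,-6,0,0,0,0,0,-6,0,0,0,0,0]'; python3 gx.py; python3 plan.py .5666 -.0198 -.0045 -.283 7
```

```text
clock: 20.33
tool_pos: [0.591, 0.0741, -0.0042]
eef_rot: [0.799, 0.602, 0.003, -0.001]
contact_force: [0.0, 4.4, -3.4]
opening: 0.338
gauge mm [18.5  0.7] tip z real 25.8
t 20.33 pos [591.   74.1  -4.2] err mm world [-24.4 -93.9  -0.3] rot err [ 0.11 -0.4   0.17] F [ 0.   4.4 -3.4] op 29.7 q7 -0.26
rows needed 14.0
[-6.9, 0.2, -0.0, 0.0, -0.0, 0.0, -6.9, 0.2, -0.0, 0.0, -0.0, 0.0, -6.9, 0.2, -0.0, 0.0, -0.0, 0.0, -6.9, 0.2, -0.0, 0.0, -0.0, 0.0, -6.9, 0.2, -0.0, 0.0, -0.0, 0.0]
```

Head moving (4.4 N spring load felt). Continue.

```bash
python3 -m creep '[-7,0,0,0,-0.1,0,-7,0,0,0,-0.1,0,-7,0,0,0,-0.1,0,-7,0,0,0,0,0,-7,0,0,0,0,0]'; python3 gx.py;python3 -m creep '[-7,0,0,0,0,0,-7,0,0,0,0,0,-7,0,0,0,0,0]'; python3 gx.py; python3 plan.py .5666 -.0198 -.0045 -.283 7;  python3 - <<'E'
from h import *
for n,b in(("scene",(270,220,160,120)),):
    d=snapshot(n);draw(d["color"][:,:,::-1],d,[],*b,f"pics/n_{n}.png")
E
```

```text
clock: 20.75
tool_pos: [0.5805, 0.0382, -0.0042]
eef_rot: [0.799, 0.601, 0.002, -0.0]
contact_force: [0.6, 3.7, -3.2]
opening: 0.34
gauge mm [55.8  0.7] tip z real 25.8
clock: 21.0
tool_pos: [0.5741, 0.0159, -0.0042]
eef_rot: [0.799, 0.601, 0.002, -0.0]
contact_force: [0.9, 3.6, -3.2]
opening: 0.34
gauge mm [79.   0.7] tip z real 25.8
t 21.0 pos [574.1  15.9  -4.2] err mm world [ -7.5 -35.7  -0.3] rot err [ 0.11 -0.23  0.14] F [ 0.9  3.6 -3.2] op 30.0 q7 -0.19
rows needed 6.0
[-6.1, 0.4, 0.0, 0.0, -0.0, 0.0, -6.1, 0.5, 0.0, 0.0, -0.0, 0.0, -6.1, 0.4, 0.0, 0.0, -0.1, 0.0, -6.0, 0.5, 0.1, 0.0, -0.0, 0.0, -6.1, 0.4, 0.0, 0.1, -0.1, 0.1]
```

View pics/n_scene.png

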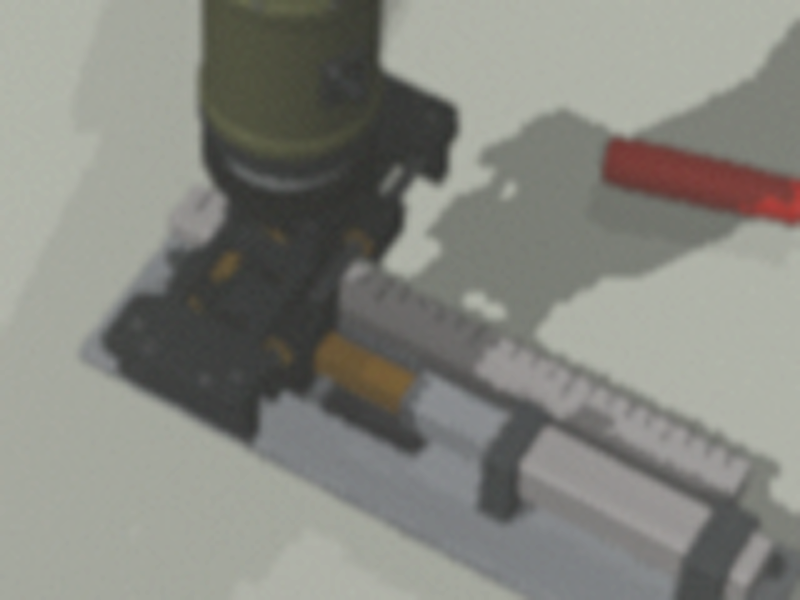

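Past the first stop: the head is out and the orange band of the rod shows (365,370), straightedge still alongside. Pull on to the end.

```bash
python3 -m creep '[-7,0,0,0,0,0,-7,0,0,0,0,0,-7,0,0,0,0,0,-6,0,0,0,0,0]'; python3 gx.py;python3 -m creep '[-4,0,0,0,0,0]';python3 gx.py;python3 -m creep '[-4,0,0,0,0,0]'; python3 gx.py;python3 -m creep '[-3,0,0,0,0,0]'; python3 gx.py
```

```text
clock: 21.38
tool_pos: [0.5659, -0.0123, -0.0042]
eef_rot: [0.799, 0.601, 0.002, -0.001]
contact_force: [0.9, 5.5, -3.2]
opening: 0.341
gauge mm [108.4   0.7] tip z real 25.8
clock: 21.47
tool_pos: [0.5646, -0.0169, -0.0042]
eef_rot: [0.799, 0.601, 0.002, -0.001]
contact_force: [0.3, 3.6, -2.6]
opening: 0.337
gauge mm [113.2   0.8] tip z real 25.8
clock: 21.55
tool_pos: [0.5633, -0.021, -0.0042]
eef_rot: [0.799, 0.601, 0.002, -0.001]
contact_force: [-0.4, 4.1, -3.2]
opening: 0.341
gauge mm [117.5   0.7] tip z real 25.8
clock: 21.63
tool_pos: [0.5625, -0.0239, -0.0042]
eef_rot: [0.799, 0.601, 0.003, -0.001]
contact_force: [2.8, 14.6, -2.9]
opening: 0.341
gauge mm [120.5   0.7] tip z real 25.8
```

```bash
python3 -m creep '[-1.5,0,0,0,0,0]'; python3 gx.py;python3 -m creep '[-1.5,0,0,0,0,0]'; python3 gx.py;  python3 - <<'E'
from h import *
import fit
g=(.5955,.092,-1.854)
P=[(fit.box(*g,*fit.GD,.01),(0,0,255))]
for n,b in(("scene",(250,200,200,150)),("top",(190,160,160,120))):
    d=snapshot(n);draw(d["color"][:,:,::-1],d,[],*b,f"pics/o_{n}.png")
s=get_state();print(s["clock"],s["contact_force"],s["opening"]*88.1);
E
python3 gx.py
```

```text
clock: 21.72
tool_pos: [0.5626, -0.0238, -0.0042]
eef_rot: [0.799, 0.601, 0.004, -0.002]
contact_force: [3.5, 10.0, -3.2]
opening: 0.339
gauge mm [120.3   0.7] tip z real 25.8
clock: 21.8
tool_pos: [0.5626, -0.0236, -0.0042]
eef_rot: [0.798, 0.602, 0.005, -0.002]
contact_force: [1.1, 6.7, -1.9]
opening: 0.341
gauge mm [120.2   0.7] tip z real 25.8
21.9 [ 1.43052394  6.94703696 -2.44458139] 30.068869155743357
gauge mm [120.2   0.7] tip z real 25.8
```

View pics/o_scene.png

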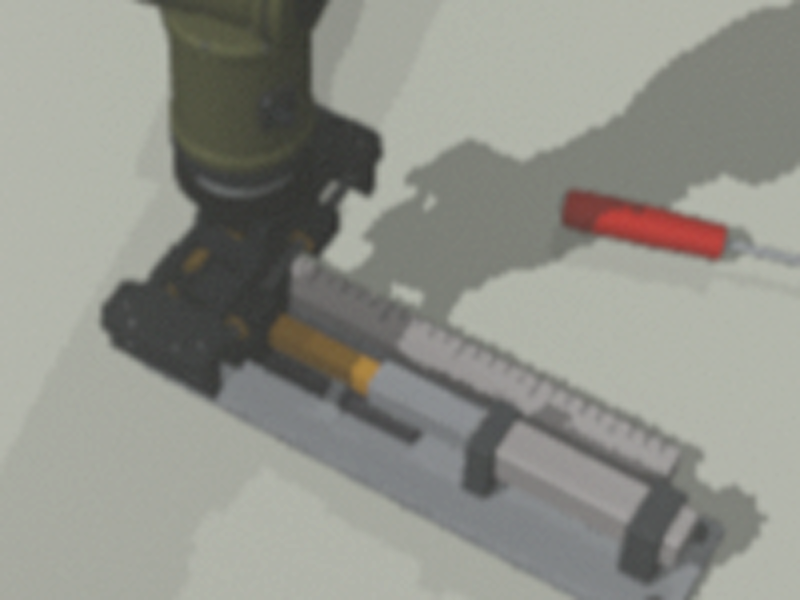

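View pics/o_top.png

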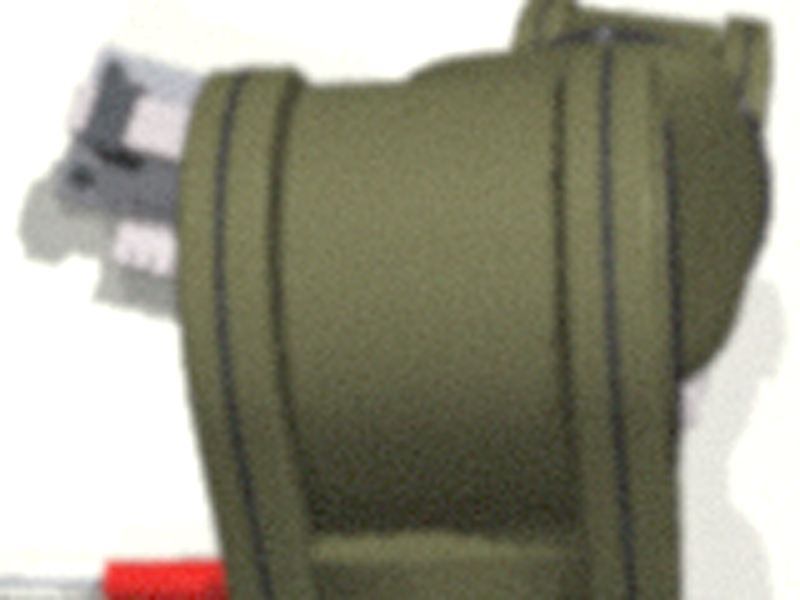

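```bash
python3 -m creep '[-2.5,0,0,0,0,0]'; python3 gx.py; python3 - <<'E'
from plant import *
snapshot("scene");s=get_state();print(s["clock"],s["tool_pos"],s["contact_force"],s["opening"]*88.1)
finish_job()
E
```

```text
clock: 21.98
tool_pos: [0.5626, -0.0236, -0.0041]
eef_rot: [0.798, 0.603, 0.006, -0.003]
contact_force: [2.7, 9.2, -2.9]
opening: 0.34
gauge mm [120.2   0.7] tip z real 25.9
22.0333 [ 0.56256745 -0.02354452 -0.0041111 ] [ 1.29058212  8.85021755 -3.45426476] 29.584209812253256
the job is handed in; nothing more can be done
```

The job is handed in at about 22 s. The straightedge lies flush along the pointer side of the base plate. The gripper is holding the head at the second stop with the button in.

**Straightedge:**
- I slid it in under the pointer until it touched the plate, then let go of it.
- I nudged each end with closed fingers. Both ends stopped solid at the same distance from the plate, within 0.3 mm.
- The pictures taken before the pull showed it flush along its whole length. The last scene picture still shows it flush along the part in view, but the arm hid its outer end and the head from the top camera.
- By my estimate it reaches to about 168 mm in gauge x, and the pointer's travel ends at 160 mm.

**Gauge:**
- With a 28 N grip the opening settled at about 30 mm, against 31 mm for a pressed button. The head passed the first stop without catching.
- The head stopped hard at about 120 mm of travel. At hand-in the arm was still pulling with about 9 N, against a spring of 3.8 N.

**What disagreed:**
- **Height reading:** the reported tool height was about 30 mm below the real fingertip height; the fingertips touched the table at −30 mm. Because of this my first grasp closed above the straightedge, so I found the table by touch and corrected every height after that.
- **Table contact:** finding the table that way pressed on it with about 18 N.

The nearby screwdriver showed no sign of moving. I did not check the other tools again before handing in.

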